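# Fit a duct sleeve on the leak-test spigot

### The job

Get the flanged black sleeve ready for its leak test: first stand it upright, wide end down, on the round steel checking plate and let go of it, so that it stands square on its own. Then take it again and push it, wide end down, onto the spigot of the test fixture until it has pressed the spigot's collar fully down, and let go. Do not shift or knock over the other things on the table.

Things in the scene. Friction and masses are not known exactly. Their poses are not given: they have to be found in the camera images.
- sleeve: the black plastic duct sleeve, a rigid tube 120 mm long, 50 mm outside and 42 mm bore right through, with a flange 64 mm across and 10 mm thick round one end (its wide end). Mass about 150 g. Origin: centre of the wide end's face; its z axis runs along the tube from the wide end to the plain end. At the start it lies level in the cradle, wide end roughly to the robot's left (+y)
- cradle: a fixed grey rest with two V-shaped saddles (at 35 mm either side of the middle, each 10 mm thick, their tops 33 mm above the table) on which the sleeve lies along the cradle's x axis, the tube's axis 45 mm above the table. The plain end of the sleeve points to the cradle's -x. Origin: centre of its underside, on the table
- plate: the checking plate, a fixed bare steel disc 124 mm across, 10 mm thick, on the table. Origin: centre of its underside, so its top is 10 mm above the origin
- port (a point): middle of the top face of the leak-test fixture, a fixed grey box 120 x 120 x 40 mm high; z up. On it stands a metal spigot, 39 mm in diameter, its tip 55 mm above this point and chamfered to 34 mm over the last 4 mm. The spigot is an eccentric, clamped: its centre stands 6 mm from this point, to a side that differs every time and is not measured
- fixture: the leak-test fixture itself. Origin: centre of its underside, 40 mm below the port point
- collar (a joint): the dark metal collar, a disc 62 mm across and 10 mm thick centred on the spigot: how far it has been pressed down the spigot, m: 0 = fully up, its top face 22 mm above the port point; 0.012 = fully down on the box, its top face 10 mm above the port point. It slides stiffly (about 8 N) and stays where it is left
- coupling: bystander: a plain black plastic tube standing on end, 50 mm outside, 85 mm long, no flange: not the sleeve. Origin: centre of its underside
- core: bystander: an empty cardboard core standing on end, 76 mm outside, 50 mm high. Origin: centre of its underside
- carton: bystander: a closed cardboard carton, 90 x 110 x 60 mm high. Origin: centre of its underside
- jar: bystander: a closed white plastic jar, 60 mm across, 85 mm high. Origin: centre of its underside
- spacer: bystander: a flat black plastic ring, 44 mm across, 16 mm high. Origin: centre of its underside
- bracket: bystander: a small black moulded L-shaped bracket, 70 x 34 mm, 30 mm high. Origin: centre of its underside
- cup: bystander: a white plastic cup, 70 mm across, 75 mm high. Origin: centre of its underside
Things that resemble listed ones, but are neither listed nor needed, are in the scene too. Leave any green or purple look-alike of the sleeve alone.

How it is judged (in metres and radians):
On the way:
1. the sleeve stands by itself, wide end down, on the checking plate, released and at rest (angle between sleeve's own z axis and vertical below 0.07 rad and horizontal distance between sleeve and plate below 0.06 m and z of sleeve in the frame of plate between 0.006 and 0.014 m and contact force between sleeve and the arm below 0.2 N and contact force between sleeve and the fingers below 0.2 N and linear speed of sleeve below 0.02 m/s and angular speed of sleeve below 0.1 rad/s), for 0.2 s.
At the end, for the whole second after the job is handed in: the sleeve stands on the spigot, wide end down, upright within 4 degrees, its axis within 13 mm of the port point, its wide end's face less than 13.5 mm above the box's top, the collar pressed down by more than 9.5 of its 12 mm, the sleeve at rest (angle between sleeve's own z axis and vertical below 0.07 rad and horizontal distance between sleeve and port below 0.013 m and z of sleeve in the frame of port below 0.0135 m and value of joint collar above 0.0095 m and linear speed of sleeve below 0.02 m/s and angular speed of sleeve below 0.1 rad/s); the robot touches nothing.
It fails at once if a bystander is shifted by more than 30 mm or knocked over (distance of any of coupling, core, carton, jar, spacer, bracket, cup from where it was at the start of the episode above 0.03 m or angle between any of coupling, core, carton, jar, spacer, bracket, cup's own z axis and vertical above 0.6 rad).
It also fails if it takes over 67 s, if anything falls off the work surface, if the arm or the gripper's body presses on something with over 40 N, if the wrist force passes 120 N, or if a joint passes its speed limit or range.

### The arm

A 6-joint arm with a two-finger parallel gripper is mounted at the origin on the work surface. World frame = base frame: x ahead of the robot, y to its left, z up, the work surface at z = 0. Lengths are in mm, angles in rad, forces in N, time in s.
With the tool pointing down it reaches from about 375 to 900 mm from the base axis. Payload 3.1 kg.
Tool frame: the origin (TCP) lies midway between the tips of the shut fingers; the grasp point (between the pads) lies 19 mm behind it; z points along the fingers, y is the line along which they close (so a half turn about z gives the same grasp; the last joint's range is limited). The gripper opens to 87 mm and grips with 3 to 60 N. Pads are 19 mm wide; open, the fingers measure 117 mm over their backs; the gripper's body (75 mm by 190 mm) begins 51 mm behind the grasp point.
Start: joints at [-0.178, 0.527, 1.433, -0, 1.181, -0.178], TCP at [624.977, 0.034, 222.548] pointing down, gripper open.
Joint ranges: [-3.08, 3.08], [-0.75, 2.2], [0.22, 2.44], [-1.43, 4.57], [0, 2.65], [-2.85, 2.85]. Speed limits (rad/s): [2.79, 2.79, 3.14, 3.14, 3.14, 3.14].

### API

Orientations are given as a rotation vector (axis times angle).
In Python, from station import r gives the robot as it stands. The module is installed in compiled form; this text tells all that it offers.
- The arm moves only by the tool play_rows, never from a script. Its argument "commands" is a list of rows, each an object of numbers: "ax", "ay", "az": the turn, a rotation vector about the world's x, y, z as a fraction of full scale; "x", "y", "z": the shift along the world's x, y, z as a fraction of full scale; "claw": the gripper command: -1 is shut, 1 is fully open, values between are in proportion. A call has 1 to 5 rows; each row is the pose to reach, as a shift and turn from the pose commanded when the call began; what a row does not reach only later rows make up. Full scale, the value 1, is 0.25 m for a shift and 120 degrees for a turn. A row lasts 1/12 s, in which the tool goes at most 41.7 mm and 7.16 degrees, less where a joint would pass 70% of its speed; a pose out of reach is approached as far as the arm can. A call with a number of a shift or a turn outside -1 to 1 is refused whole. A call with a gripper value outside its range is refused whole. The fingers move at their own pace and stop on an object; the grip force is fixed at half the most. Time passes only in rows, so rows that repeat a pose let the fingers close. It gives the time, the measured TCP pose, the force, the opening and the grip force at its end, in the units of the state.
- r.state(): the state, without advancing time (a new reading comes with each control period).
- r.capture(name): name is "scene" or "side" or "wrist"; returns a dict with "color" (420x560x3 uint8, red, green, blue), "mtx" (3x3 intrinsics, pixels), "R" (3x3) and "t" (3): a world point X has camera coordinates R X + t. Camera axes: x right, y down, z forward; pixel columns grow to the right and rows downward; lengths in mm; the calibration is good to about 2 mm. The wrist camera is an equidistant fisheye: a pixel r from the principal point sees the ray r / f radians off the axis. A picture is of the moment at which its call begins. There is no depth.
- r.sign_off(): hands the job in; it is judged then, once.
Trained networks look in a picture, given as the dict that the camera call returned (one of the last four; its "shot" number tells which), for a name from the list of things; names that differ only in an ending like _2 or _b are one class to them, and where a whole thing is asked for, a point or a joint stands for the part that bears it (a point fixed in the world has none). Each returns a list of dicts, best first, with "p" (0 to 1); they miss things now and then, are a little off and sometimes report something else, mostly with a low value. They report only what shows in the picture. A call takes as long as a camera call. They do not tell look-alikes from the thing itself.
- r.find_in(picture, query): "extent" ([left, top, width, height] in pixels, round what is visible of it).
- r.masks_of(picture, query): "mask" (420x560 bool, what is visible of it) and "extent" ([left, top, width, height] in pixels, round what is visible of it).
- r.place_of(picture, query): "uv" ([column, row] in pixels: a listed point, or the origin of a listed thing).
The state is a dict: "time": time; "joints": joint angles; "joint_velocities": joint speeds; "effort": joint torques, N m; "ee_pos": TCP position; "tcp_rot": TCP orientation; "wrist_force": force on the tool from outside, world axes, zero at the start; "ft_torque": the same for the moment, N m; "grip_width": finger opening in mm; "gripper_force": force on a finger pad.
Only numpy, scipy, OpenCV 4.12 (cv2) and the standard library are available. Lean on these libraries where they do the work, as an engineer would, in place of code of your own. Each camera call takes 0.05 s, during which the arm holds its last target. There are 200 camera calls.

## Working session

There is one attempt and no reset: what is moved stays moved. The work goes in short steps, Python scripts to look and compute and a tool call to move; the robot and the scene stay as the last step left them, time stands still between calls to the robot, and variables do not carry over. Pictures are saved under pics/ and viewed, at most 10 in all, crops included, and the job is handed in when it is done.

Besides the shell and the picture viewer there is one more tool, called after "Call:" as name([rows], argument=value, ...), one row to a line, values as JSON. play_rows: Moves the arm, as the interface text tells. Its arguments: {"type":"object","properties":{"commands":{"type":"array"}},"required":["commands"]}

```bash
mkdir -p pics; cat > h.py <<'E'
import numpy as np, cv2
from station import r
def save(p,n): cv2.imwrite('pics/'+n,cv2.cvtColor(p['color'],cv2.COLOR_RGB2BGR))
def ray(p,uv,fish=False):
    K=np.array(p['mtx']);R=np.array(p['R']);t=np.array(p['t'])
    a=(uv[0]-K[0,2])/K[0,0];b=(uv[1]-K[1,2])/K[1,1]
    if fish:
        th=np.hypot(a,b); s=np.sin(th)/th if th>1e-9 else 1
        d=np.array([a*s,b*s,np.cos(th)])
    else: d=np.array([a,b,1.])
    return -R.T@t, R.T@d
def onz(p,uv,z,fish=False):
    c,d=ray(p,uv,fish); return c+d*(z-c[2])/d[2]
def proj(p,X,fish=False):
    K=np.array(p['mtx']);c=np.array(p['R'])@np.array(X,float)+np.array(p['t'])
    if fish:
        n=np.hypot(c[0],c[1]);th=np.arctan2(n,c[2]);a,b=(c[:2]/n*th) if n>0 else (0,0)
    else: a,b=c[:2]/c[2]
    return np.array([K[0,0]*a+K[0,2],K[1,1]*b+K[1,2]])
E
python3 - <<'E'
from h import *
for n in ['scene','side','wrist']:
    p=r.capture(n); save(p,n+'0.png'); f=n=='wrist'
    C=-np.array(p['R']).T@np.array(p['t']); print(n,C.round(),np.array(p['R']).round(2).tolist(),p['mtx'][0][0])
    for q,z in [('sleeve',45),('cradle',0),('plate',0),('port',40),('fixture',0)]+([(k,0) for k in ['coupling','core','carton','jar','spacer','bracket','cup']] if n!='wrist' else []):
        print(q,[(round(o['p'],2),np.round(o['uv']).tolist(),onz(p,o['uv'],z,f).round()[:2].tolist()) for o in r.place_of(p,q)[:3]])
print(r.state())
E
```

```text
scene [1259. -151.  772.] [[0.24, 0.97, -0.01], [0.68, -0.18, -0.71], [-0.69, 0.16, -0.7]] 445.0903534061216
sleeve [(0.97, [196.0, 192.0], [428.0, -166.0]), (0.8, [307.0, 206.0], [544.0, 82.0]), (0.63, [242.0, 172.0], [383.0, -43.0])]
cradle []
plate [(0.97, [139.0, 233.0], [488.0, -312.0])]
port [(0.85, [390.0, 186.0], [525.0, 301.0]), (0.24, [415.0, 263.0], [761.0, 251.0])]
fixture []
coupling [(0.65, [231.0, 304.0], [736.0, -136.0])]
core [(0.92, [357.0, 273.0], [726.0, 142.0])]
carton [(0.65, [140.0, 231.0], [482.0, -310.0])]
jar [(0.58, [413.0, 264.0], [734.0, 268.0])]
spacer [(0.46, [210.0, 236.0], [538.0, -151.0])]
bracket [(0.57, [319.0, 192.0], [459.0, 141.0])]
cup [(0.91, [165.0, 317.0], [732.0, -267.0])]
side [ 156. -756. 1086.] [[0.89, -0.45, -0.01], [-0.34, -0.68, -0.65], [0.29, 0.58, -0.76]] 519.9715698989867
sleeve [(0.86, [260.0, 303.0], [401.0, -178.0]), (0.81, [267.0, 205.0], [549.0, 87.0]), (0.68, [184.0, 198.0], [360.0, 213.0])]
cradle [(0.75, [266.0, 232.0], [521.0, 38.0])]
plate [(0.97, [320.0, 350.0], [479.0, -324.0])]
port [(0.59, [229.0, 162.0], [526.0, 291.
[... 888 characters left out ...]
[]
{'time': 1.6, 'joints': array([-1.78484469e-01,  5.27475646e-01,  1.43269155e+00, -1.13471386e-05,
        1.18139846e+00, -1.78540146e-01]), 'joint_velocities': array([ 0.00099623,  0.00035584, -0.00039578, -0.00083143,  0.00086508,
       -0.00222602]), 'effort': array([-4.61376894e-04, -4.40006948e+01, -1.76980573e+01,  6.33329130e-02,
        5.04890399e-02, -1.84417729e-05]), 'ee_pos': array([6.24983093e+02, 3.89620573e-02, 2.22566072e+02]), 'tcp_rot': array([2.22135493e+00, 2.22148818e+00, 1.06404392e-05]), 'wrist_force': array([ 0.29318733, -0.3944561 , -0.88393543]), 'ft_torque': array([ 0.00494089, -0.02442083,  0.0549824 ]), 'gripper_force': 0.0, 'grip_width': 86.78790897554235}
```

View pics/scene0.png

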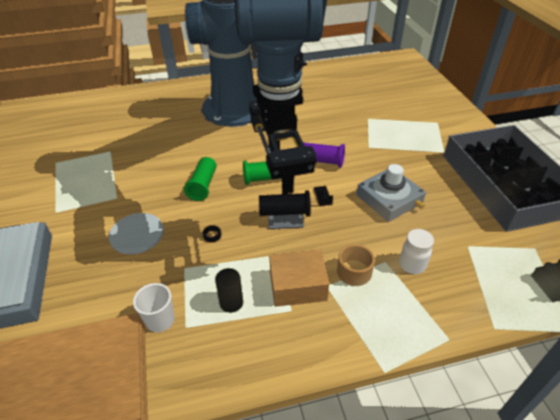

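View pics/side0.png

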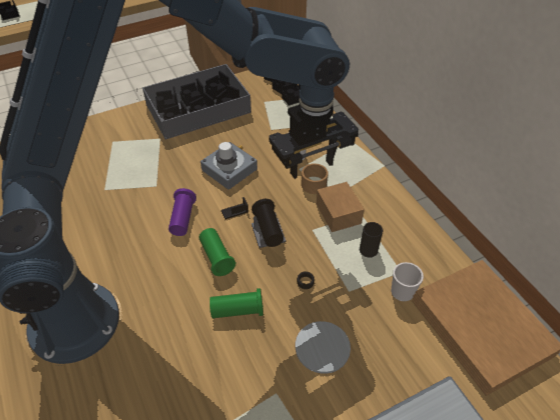

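View pics/wrist0.png

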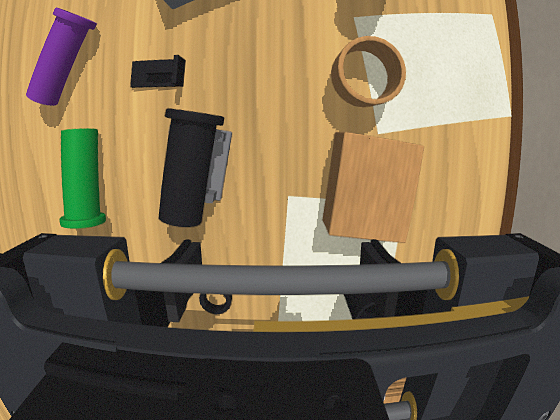

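```bash
cat >> h.py <<'E'
from scipy.optimize import minimize
def hull(p,pts,fish):
    q=np.array([proj(p,X,fish) for X in pts]); return cv2.convexHull((q*16).astype(np.int32))
def cyl(o,ax,segs):
    # segs: (z0,z1,radius) along unit axis ax from o
    ax=np.array(ax,float);u=np.cross(ax,[.3,.5,.81]);u/=np.linalg.norm(u);v=np.cross(ax,u)
    a=np.linspace(0,2*np.pi,28)[:-1]
    return [[o+ax*z+s*(u*np.cos(t)+v*np.sin(t)) for z in (z0,z1) for t in a] for z0,z1,s in segs]
def iou(p,solids,mask,fish):
    im=np.zeros((420,560),np.uint8)
    for s in solids: cv2.fillConvexPoly(im,hull(p,s,fish),1,shift=4)
    im=im>0; return (im&mask).sum()/(im|mask).sum()
SL=[(0,10,32),(10,120,25)]
def pick(p,q,X,fish):
    u=proj(p,X,fish); best=None
    for o in r.masks_of(p,q):
        l,t,w,h=o['extent']
        if l-10<u[0]<l+w+10 and t-10<u[1]<t+h+10 and (best is None or o['p']>best['p']): best=o
    return best
E
python3 - <<'E'
from h import *
V=[]
for n in ['wrist','side']:
    p=r.capture(n); o=pick(p,'sleeve',[538,35,45],n=='wrist')
    print(n,o and (o['p'],o['extent'])); V.append((p,o['mask'],n=='wrist'))
def f(x,V=V,d=0):
    ax=[np.sin(x[2]),-np.cos(x[2]),0]; s=cyl(np.array([x[0],x[1],45]),ax,SL)
    return -sum(iou(p,s,m,k) for p,m,k in V)/len(V)
for VV in (V,V[:1],V[1:]):
    m=minimize(f,[543,92,-.1],args=(VV,),method='Nelder-Mead',options=dict(initial_simplex=[[543,92,-.1],[553,92,-.1],[543,82,-.1],[543,92,.1]],xatol=.05,fatol=1e-4)); print(m.x.round(3),-m.fun)
E
```

```text
wrist (0.69, [158.5, 109.4, 63.8, 116.7])
side (0.73, [252.5, 198.0, 33.8, 47.8])
[ 5.35611e+02  8.89690e+01 -2.01000e-01] 0.9415280069724332
[ 5.3487e+02  8.9414e+01 -1.9300e-01] 0.9459606986899564
[ 5.36592e+02  8.72700e+01 -2.10000e-01] 0.9566502463054187
```

```bash
cat >> h.py <<'E'
from scipy.spatial.transform import Rotation as Rt
def go(pos,R):
    s=r.state(); d=(np.array(pos)-s['ee_pos'])/250; rv=(R*Rt.from_rotvec(s['tcp_rot']).inv()).as_rotvec()/np.radians(120)
    print('t%.2f'%s['time'],'xyz',d.round(3),'a',rv.round(3),'mm',np.linalg.norm(d*250).round(1),'deg',(np.linalg.norm(rv)*120).round(1))
R0=Rt.from_rotvec([np.pi/2**.5,np.pi/2**.5,0])
RG=Rt.from_euler('z',-.2)*Rt.from_euler('x',.436)*R0
E
python3 -c "
from h import *
go([513.5,-20,123],RG)"
```

```text
t1.80 xyz [-0.446 -0.08  -0.398] a [ 0.207 -0.021 -0.094] mm 150.8 deg 27.4
```

Call:
play_rows([
  {"x": -0.111,"y": -0.02,"z": -0.1,"ax": 0.052,"ay": -0.005,"az": -0.024,"claw": 1},
  {"x": -0.223,"y": -0.04,"z": -0.2,"ax": 0.104,"ay": -0.01,"az": -0.047,"claw": 1},
  {"x": -0.335,"y": -0.06,"z": -0.3,"ax": 0.155,"ay": -0.016,"az": -0.07,"claw": 1},
  {"x": -0.446,"y": -0.08,"z": -0.398,"ax": 0.207,"ay": -0.021,"az": -0.094,"claw": 1},
  {"x": -0.446,"y": -0.08,"z": -0.398,"ax": 0.207,"ay": -0.021,"az": -0.094,"claw": 1},
])

```text
time: 2.22
ee_pos: [504.7, -21.5, 118.5]
tcp_rot: [-2.189, -1.768, -0.476]
wrist_force: [-1.0, 0.9, -1.5]
grip_width: 86.8
gripper_force: 0.0
```

```bash
python3 -c "
from h import *
go([521.9,21.3,32.3],RG);print(r.state()['joints'].round(2))
p=r.capture('wrist');save(p,'w1.png')
o=pick(p,'sleeve',[525,35,45],True)
def f(x):
    ax=[np.sin(x[2]),-np.cos(x[2]),0]; return -iou(p,cyl(np.array([x[0],x[1],45]),ax,SL),o['mask'],True)
m=minimize(f,[535,89,-.2],method='Nelder-Mead',options=dict(initial_simplex=[[535,89,-.2],[542,89,-.2],[535,82,-.2],[535,89,-.1]],xatol=.05,fatol=1e-4)); print(m.x.round(3),-m.fun,o['extent'])
"
```

```text
t2.22 xyz [ 0.069  0.171 -0.345] a [-0.004 -0.007  0.004] mm 97.8 deg 1.1
[-0.52  0.58  1.85  0.52  0.94 -0.67]
[ 5.35695e+02  9.07350e+01 -1.92000e-01] 0.9383107792813813 [255.2, 107.0, 69.9, 157.5]
```

```bash
python3 -c "
from h import *
go([521.9,21.3,32.3],RG);print(r.state()['ee_pos'])"
```

```text
t2.32 xyz [ 0.04   0.171 -0.358] a [-0.    -0.002  0.002] mm 99.8 deg 0.4
[511.98123877 -21.45506102 121.90975361]
```

Call:
play_rows([
  {"x": 0.008,"y": 0.041,"z": -0.09,"claw": 1},
  {"x": 0.017,"y": 0.083,"z": -0.18,"claw": 1},
  {"x": 0.026,"y": 0.124,"z": -0.27,"claw": 1},
  {"x": 0.034,"y": 0.165,"z": -0.363,"claw": 1},
  {"x": 0.034,"y": 0.165,"z": -0.363,"claw": 1},
])

```text
$.commands[0]: bad value
```

Call:
play_rows([
  {"claw": -1},
  {"claw": -1},
  {"claw": -1},
  {"claw": -1},
  {"claw": -1},
])

```text
$.commands[0]: bad value
```

Call:
play_rows([
  {"claw": -1},
  {"claw": -1},
  {"claw": -1},
  {"claw": -1},
  {"claw": -1},
])

```text
$.commands[0]: bad value
```

Call:
play_rows([
  {"x": 0.008,"y": 0.041,"z": -0.09,"ax": 0,"ay": 0,"az": 0,"claw": 1},
  {"x": 0.017,"y": 0.083,"z": -0.18,"ax": 0,"ay": 0,"az": 0,"claw": 1},
  {"x": 0.026,"y": 0.124,"z": -0.27,"ax": 0,"ay": 0,"az": 0,"claw": 1},
  {"x": 0.034,"y": 0.165,"z": -0.363,"ax": 0,"ay": 0,"az": 0,"claw": 1},
  {"x": 0.034,"y": 0.165,"z": -0.363,"ax": 0,"ay": 0,"az": 0,"claw": 1},
])

```text
time: 2.73
ee_pos: [522.0, 24.0, 30.1]
tcp_rot: [-2.183, -1.792, -0.481]
wrist_force: [-0.2, 0.5, 0.6]
grip_width: 86.8
gripper_force: 0.0
```

Call:
play_rows([
  {"x": 0,"y": 0,"z": 0,"ax": 0,"ay": 0,"az": 0,"claw": 1},
  {"x": 0,"y": 0,"z": 0,"ax": 0,"ay": 0,"az": 0,"claw": -1},
  {"x": 0,"y": 0,"z": 0,"ax": 0,"ay": 0,"az": 0,"claw": -1},
  {"x": 0,"y": 0,"z": 0,"ax": 0,"ay": 0,"az": 0,"claw": -1},
  {"x": 0,"y": 0,"z": 0,"ax": 0,"ay": 0,"az": 0,"claw": -1},
])

```text
time: 3.15
ee_pos: [522.8, 20.6, 33.4]
tcp_rot: [-2.19, -1.791, -0.486]
wrist_force: [-0.3, 0.0, 0.1]
grip_width: 68.3
gripper_force: 0.0
```

Call:
play_rows([
  {"x": 0,"y": 0,"z": 0,"ax": 0,"ay": 0,"az": 0,"claw": -1},
  {"x": 0,"y": 0,"z": 0,"ax": 0,"ay": 0,"az": 0,"claw": -1},
  {"x": 0,"y": 0,"z": 0,"ax": 0,"ay": 0,"az": 0,"claw": -1},
  {"x": 0,"y": 0,"z": 0,"ax": 0,"ay": 0,"az": 0,"claw": -1},
  {"x": 0,"y": 0,"z": 0,"ax": 0,"ay": 0,"az": 0,"claw": -1},
])

```text
time: 3.57
ee_pos: [521.7, 21.1, 32.6]
tcp_rot: [-2.188, -1.789, -0.484]
wrist_force: [-2.2, -2.6, 5.8]
grip_width: 49.8
gripper_force: 30.0
```

Call:
play_rows([
  {"x": 0,"y": 0,"z": 0.1,"ax": 0,"ay": 0,"az": 0,"claw": -1},
  {"x": 0,"y": 0,"z": 0.25,"ax": 0,"ay": 0,"az": 0,"claw": -1},
  {"x": 0,"y": 0,"z": 0.4,"ax": 0,"ay": 0,"az": 0,"claw": -1},
  {"x": 0,"y": 0,"z": 0.55,"ax": 0,"ay": 0,"az": 0,"claw": -1},
  {"x": 0,"y": 0,"z": 0.7,"ax": 0,"ay": 0,"az": 0,"claw": -1},
])

```text
time: 3.98
ee_pos: [521.4, 21.4, 208.4]
tcp_rot: [-2.189, -1.788, -0.482]
wrist_force: [0.4, -0.1, -2.3]
grip_width: 49.8
gripper_force: 30.0
```

```bash
cat >> h.py <<'E'
def wrist_R(q):
    return Rt.from_euler('z',q[0])*Rt.from_euler('y',q[1]+q[2])*Rt.from_euler('z',q[3])*Rt.from_euler('y',q[4])*Rt.from_euler('z',q[5]+np.pi/2)
def fk(q,P):
    h,a,L1,L2,e,L3,d=P
    c1=Rt.from_euler('z',q[0]);p=np.array([a,0,h])+L1*np.array([np.sin(q[1]),0,np.cos(q[1])])
    s=q[1]+q[2]; p=p+L2*np.array([np.sin(s),0,np.cos(s)])+e*np.array([-np.cos(s),0,np.sin(s)])+np.array([0,d,0])
    return c1.apply(p)+L3*wrist_R(q).apply([0,0,1])
E
cat > fit.py <<'E'
from h import *
import json,sys,os
from scipy.optimize import least_squares
D=json.load(open('d.json')) if os.path.exists('d.json') else [
 [[-.178485,.527476,1.432692,0,1.181398,-.17854],[624.983,.039,222.566]],
 [[-.52,.58,1.85,.52,.94,-.67],[504.7,-21.5,118.5]]]
s=r.state(); D.append([s['joints'].tolist(),s['ee_pos'].tolist()]); json.dump(D,open('d.json','w'))
print('t',s['time'],s['joints'].round(3),s['ee_pos'].round(1),s['grip_width'],s['wrist_force'].round(1))
print('Rerr',(wrist_R(s['joints']).inv()*Rt.from_rotvec(s['tcp_rot'])).magnitude())
pri=np.array([250,0,430,430,0,230,110.])
m=least_squares(lambda P:np.r_[np.concatenate([fk(np.array(q),P)-x for q,x in D]),.02*(P-pri)],pri)
print(m.x.round(1),m.fun.round(2)); P=m.x; json.dump(P.tolist(),open('P.json','w'))
def ik(pos,R,q0):
    f=lambda q:np.r_[(fk(q,P)-pos)/300,(wrist_R(q).inv()*R).as_rotvec()]
    lo=[-3.08,-.75,.22,-1.43,0,-2.85];hi=[3.08,2.2,2.44,4.57,2.65,2.85]
    k=least_squares(f,np.clip(q0,np.array(lo)+.01,np.array(hi)-.01),bounds=(lo,hi)); return k.x,np.linalg.norm(k.fun)
def RU(psi,lean=.436): return Rt.from_euler('z',psi)*Rt.from_euler('x',lean-np.pi/2)*R0
if __name__=='__main__':
  for c,zs in (([483,-317],10),([526,300],50)):
    for deg in range(-20,200,20):
      R=RU(np.radians(deg)); t=R.apply([0,0,1]); best=[]
      for q4 in (-1,0,1,2,3):
       for q6 in (-2,0,2):
        q,e=ik(np.r_[c,zs+75]+14*t,R,np.array([np.arctan2(c[1],c[0])-.2,.6,1.8,q4,.9,q6]))
        if e<.01: best.append(tuple(q.round(2)))
      print(c,deg,[tuple(map(float,b)) for b in sorted(set(best))[:3]])
E
python3 fit.py
```

```text
t 3.9833 [-0.429  0.431  1.77   0.479  1.096 -0.484] [521.4  21.4 208.4] 49.77555380520548 [ 0.4 -0.1 -2.3]
Rerr 2.5172027167143304e-16
[ 2.694e+02  1.000e-01  5.881e+02  3.901e+02 -1.116e+02  3.037e+02
  1.110e+02] [-0.33  0.06  0.07  0.19  0.74 -0.03  0.19 -0.89 -0.05  0.39  0.    3.16
 -0.8  -2.23  1.47  0.02]
[483, -317] -20 [(-0.32, 0.96, 1.69, -1.33, 1.2, 1.05)]
[483, -317] 0 [(-0.34, 0.95, 1.93, 4.5, 1.06, 1.28)]
[483, -317] 20 [(-0.46, 0.97, 2.15, 3.91, 1.12, 1.55)]
[483, -317] 40 [(-0.69, 1.05, 2.31, 3.31, 1.35, 1.61)]
[483, -317] 60 [(-0.99, 1.08, 2.36, 2.72, 1.41, 1.43)]
[483, -317] 80 [(-1.2, 1.02, 2.27, 2.17, 1.21, 1.44)]
[483, -317] 100 [(-1.28, 0.96, 2.08, 1.64, 1.13, 1.69)]
[483, -317] 120 [(-1.27, 0.95, 1.85, 1.21, 1.23, 1.93)]
[483, -317] 140 [(-1.21, 0.98, 1.62, 0.92, 1.44, 2.05)]
[483, -317] 160 [(-1.12, 1.03, 1.39, 0.71, 1.67, 2.07)]
[483, -317] 180 [(-1.02, 1.08, 1.19, 0.52, 1.9, 2.0)]
[526, 300] -20 [(0.59, 1.11, 0.96, -0.64, 2.03, 0.96)]
[526, 300] 0 [(0.67, 1.05, 1.14, -0.81, 1.79, 0.86)]
[526, 300] 20 [(0.74, 0.98, 1.36, -1.0, 1.52, 0.84)]
[526, 300] 40 [(0.77, 0.91, 1.6, -1.25, 1.26, 0.91)]
[526, 300] 60 []
[526, 300] 80 [(0.66, 0.86, 2.06, 4.07, 0.99, 1.38)]
[526, 300] 100 [(0.46, 0.89, 2.24, 3.42, 1.12, 1.57)]
[526, 300] 120 [(0.18, 0.92, 2.3, 2.81, 1.21, 1.54)]
[526, 300] 140 [(-0.03, 0.89, 2.23, 2.23, 1.12, 1.59)]
[526, 300] 160 [(-0.13, 0.86, 2.05, 1.68, 1.1, 1.82)]
[526, 300] 180 [(-0.14, 0.87, 1.83, 1.25, 1.24, 2.03)]
```

```bash
cat > plan.py <<'E'
from fit import *
from scipy.spatial.transform import Slerp
def save_cmd(pos,R): json.dump([list(map(float,pos)),R.as_rotvec().tolist()],open('cmd.json','w'))
def cmd():
    a=json.load(open('cmd.json')); return np.array(a[0]),Rt.from_rotvec(a[1])
def plan(way,q0=None,claw=-1,mm=38,dg=6.5):
    """way: list of (pos,R); prints groups of 5 rows and stores last as commanded pose"""
    p,R=cmd(); q=r.state()['joints'] if q0 is None else q0; seq=[]
    for pos,Rn in way:
        pos=np.array(pos,float); n=int(np.ceil(max(np.linalg.norm(pos-p)/mm,np.degrees((Rn*R.inv()).magnitude())/dg,1)))
        S=Slerp([0,1],Rt.concatenate([R,Rn]))
        for i in range(1,n+1):
            f=i/n; x=p+(pos-p)*f; Ri=S(f); qn,e=ik(x,Ri,q); seq.append((x,Ri)); 
            if e>.01 or abs(qn-q).max()>.18: print('warn',len(seq),round(e,3),(qn-q).round(2))
            q=qn
        p,R=pos,Rn; print('wp',q.round(2))
    b,B=cmd()
    for i in range(0,len(seq),5):
        for x,Ri in seq[i:i+5]:
            v=np.r_[(x-b)/250,(Ri*B.inv()).as_rotvec()/np.radians(120)].round(3)
            print('{"x": %g, "y": %g, "z": %g, "ax": %g, "ay": %g, "az": %g, "claw": %g},'%(*v,claw))
        b,B=seq[min(i+4,len(seq)-1)]; print()
    save_cmd(b,B)
E
cat > a.py <<'E'
from plan import *
save_cmd([521.9,21.3,207.3],RG)
R=RU(np.radians(120)); t=R.apply([0,0,1]); print(t)
P1=np.array([483,-317,85])+14*t
plan([([500,-100,260],Slerp([0,1],Rt.concatenate([RG,R]))(.5)),(P1+[0,0,90],R)])
E
python3 a.py
```

```text
t 3.9833 [-0.429  0.431  1.77   0.479  1.096 -0.484] [521.4  21.4 208.4] 49.77555380520548 [ 0.4 -0.1 -2.3]
Rerr 2.5172027167143304e-16
[ 268.4   -0.8  589.9  390.1 -111.6  304.3  111. ] [-0.36  0.07  0.02  0.27  0.96 -0.08  0.07 -0.57  0.03  0.07 -0.57  0.03
  0.37 -0.02  3.2  -0.8  -2.23  1.49  0.02]
[ 0.78500715  0.45322409 -0.42231706]
warn 10 0.0 [-0.04 -0.01  0.03  0.07 -0.02 -0.19]
warn 11 0.0 [-0.04 -0.01  0.03  0.08 -0.01 -0.2 ]
warn 12 0.0 [-0.05 -0.01  0.02  0.08  0.   -0.2 ]
wp [-0.74  0.21  2.06  0.86  0.73 -2.22]
warn 13 0.0 [-0.06  0.03  0.03  0.11  0.   -0.26]
warn 14 0.0 [-0.06  0.04  0.02  0.1   0.02 -0.25]
warn 15 0.037 [-0.04  0.03 -0.02  0.01  0.04 -0.13]
warn 16 0.118 [-0.01  0.01 -0.05 -0.07  0.04  0.  ]
warn 17 0.202 [-0.01  0.02 -0.06 -0.06  0.04  0.  ]
warn 18 0.287 [-0.    0.02 -0.06 -0.06  0.03  0.  ]
warn 19 0.373 [-0.    0.02 -0.06 -0.05  0.03  0.  ]
warn 20 0.461 [ 0.    0.02 -0.06 -0.05  0.03  0.  ]
warn 21 0.55 [ 0.    0.02 -0.05 -0.04  0.03  0.  ]
warn 22 0.641 [ 0.    0.02 -0.05 -0.04  0.02  0.  ]
warn 23 0.732 [ 0.01  0.03 -0.05 -0.04  0.02  0.  ]

[... 1618 characters left out ...]
-0.044, "ay": -0.061, "az": 0.068, "claw": -1},
{"x": -0.006, "y": -0.211, "z": -0.091, "ax": -0.066, "ay": -0.091, "az": 0.103, "claw": -1},
{"x": -0.008, "y": -0.281, "z": -0.121, "ax": -0.088, "ay": -0.122, "az": 0.137, "claw": -1},
{"x": -0.01, "y": -0.351, "z": -0.152, "ax": -0.11, "ay": -0.152, "az": 0.171, "claw": -1},

{"x": -0.002, "y": -0.07, "z": -0.03, "ax": -0.022, "ay": -0.03, "az": 0.034, "claw": -1},
{"x": -0.004, "y": -0.14, "z": -0.061, "ax": -0.044, "ay": -0.061, "az": 0.068, "claw": -1},
{"x": -0.006, "y": -0.211, "z": -0.091, "ax": -0.066, "ay": -0.091, "az": 0.103, "claw": -1},
{"x": -0.008, "y": -0.281, "z": -0.121, "ax": -0.088, "ay": -0.122, "az": 0.137, "claw": -1},
```

```bash
python3 - <<'E'
import json
D=json.load(open('d.json')); json.dump([D[0],D[2]],open('d.json','w'))
E
cat >> plan.py <<'E'
def clear(x,Ri):
    # lowest point of the held sleeve
    ax=Ri.apply(RG.inv().apply([np.sin(-.2),-np.cos(-.2),0])); t=Ri.apply([0,0,1]); o=x-14*t-75*ax
    h=np.sqrt(max(0,1-ax[2]**2)); return min(o[2]-32*h,o[2]+120*ax[2]-25*h)
def emit(seq,claw=-1):
    b,B=cmd()
    for i in range(0,len(seq),5):
        for x,Ri in seq[i:i+5]:
            v=np.r_[(x-b)/250,(Ri*B.inv()).as_rotvec()/np.radians(120)].round(3)
            print('{"x": %g, "y": %g, "z": %g, "ax": %g, "ay": %g, "az": %g, "claw": %g},'%(*v,claw))
        b,B=seq[min(i+4,len(seq)-1)]; print()
    save_cmd(b,B)
E
cat > a.py <<'E'
from plan import *
save_cmd([521.9,21.3,207.3],RG)
R=RU(np.radians(120)); t=R.apply([0,0,1])
P1=np.array([483,-317,85])+14*t; p0,Rs=cmd()
q0,e0=ik(p0,Rs,r.state()['joints'])
q1,e1=ik(P1+[0,0,70],R,np.array([-1.27,.95,1.85,1.21,1.23,1.93])); print(q0.round(2),q1.round(2),e0,e1)
qs=[];
qm=(q0+q1)/2; qm[1]-=.12
n=26; W=np.array([0,.5,1]); from scipy.interpolate import interp1d
I=interp1d(W,[q0,qm,q1],axis=0,kind='quadratic'); seq=[]
prev=Rs;pp=p0
for i in range(1,n+1):
    q=I(i/n); x=fk(q,P); Ri=wrist_R(q)
    if i==n: x,Ri=P1+[0,0,70],R
    if i%3==0: print(i,x.round(),'low %.0f'%clear(x,Ri),'step',np.linalg.norm(x-pp).round(),np.degrees((Ri*prev.inv()).magnitude()).round(1))
    prev,pp=Ri,x; seq.append((x,Ri))
emit(seq)
E
python3 a.py
```

```text
t 3.9833 [-0.429  0.431  1.77   0.479  1.096 -0.484] [521.4  21.4 208.4] 49.77555380520548 [ 0.4 -0.1 -2.3]
Rerr 2.5172027167143304e-16
[ 306.9   16.6  560.4  392.3 -123.4  305.4  111. ] [-0.24  0.07  0.17  0.1  -0.06 -0.1   0.1  -0.06 -0.1   1.14  0.33  2.61
 -0.75 -2.47  1.51  0.02]
[-0.43  0.43  1.77  0.48  1.09 -0.49] [-1.27  0.84  1.83  1.17  1.29  2.06] 7.07755734600405e-11 4.8600103360802186e-15
3 [529. -10. 217.] low 201 step 11.0 8.2
6 [534. -43. 223.] low 206 step 11.0 8.2
9 [537. -79. 225.] low 202 step 12.0 8.3
12 [ 538. -116.  222.] low 188 step 13.0 8.4
15 [ 536. -156.  215.] low 167 step 14.0 8.5
18 [ 531. -197.  204.] low 141 step 15.0 8.6
21 [ 521. -240.  188.] low 115 step 16.0 8.7
24 [ 507. -283.  167.] low 93 step 17.0 8.9
{"x": 0.01, "y": -0.041, "z": 0.015, "ax": 0.016, "ay": 0.018, "az": -0.064, "claw": -1},
{"x": 0.018, "y": -0.083, "z": 0.028, "ax": 0.033, "ay": 0.036, "az": -0.127, "claw": -1},
{"x": 0.027, "y": -0.126, "z": 0.04, "ax": 0.051, "ay": 0.056, "az": -0.19, "claw": -1},
{"x": 0.034, "y": -0.169, "z": 0.049, "ax": 0.071, "ay": 0.077, "az": -0.251,
[... 1331 characters left out ...]
ax": 0.166, "ay": 0.101, "az": -0.209, "claw": -1},
{"x": -0.045, "y": -0.28, "z": -0.086, "ax": 0.212, "ay": 0.126, "az": -0.259, "claw": -1},

{"x": -0.015, "y": -0.057, "z": -0.024, "ax": 0.048, "ay": 0.024, "az": -0.05, "claw": -1},
{"x": -0.032, "y": -0.115, "z": -0.05, "ax": 0.097, "ay": 0.047, "az": -0.098, "claw": -1},
{"x": -0.052, "y": -0.172, "z": -0.079, "ax": 0.148, "ay": 0.069, "az": -0.146, "claw": -1},
{"x": -0.074, "y": -0.228, "z": -0.11, "ax": 0.201, "ay": 0.091, "az": -0.192, "claw": -1},
{"x": -0.098, "y": -0.284, "z": -0.143, "ax": 0.256, "ay": 0.112, "az": -0.238, "claw": -1},

{"x": -0.027, "y": -0.055, "z": -0.036, "ax": 0.056, "ay": 0.019, "az": -0.045, "claw": -1},
```

```bash
sed -i 's/n=26/n=35/; s/i%3==0/i%7==0/' a.py; python3 a.py | tail -n +6; python3 - <<'E'
E
```

```text
7 [533. -34. 222.] low 206 step 8.0 6.1
14 [538. -96. 224.] low 196 step 9.0 6.2
21 [ 536. -164.  214.] low 162 step 10.0 6.3
28 [ 522. -237.  189.] low 117 step 12.0 6.5
35 [ 494. -311.  149.] low 80 step 13.0 6.7
{"x": 0.007, "y": -0.031, "z": 0.011, "ax": 0.012, "ay": 0.013, "az": -0.047, "claw": -1},
{"x": 0.014, "y": -0.061, "z": 0.022, "ax": 0.024, "ay": 0.027, "az": -0.095, "claw": -1},
{"x": 0.02, "y": -0.093, "z": 0.031, "ax": 0.037, "ay": 0.041, "az": -0.141, "claw": -1},
{"x": 0.026, "y": -0.124, "z": 0.039, "ax": 0.051, "ay": 0.056, "az": -0.188, "claw": -1},
{"x": 0.032, "y": -0.157, "z": 0.047, "ax": 0.065, "ay": 0.071, "az": -0.234, "claw": -1},

{"x": 0.005, "y": -0.033, "z": 0.006, "ax": 0.015, "ay": 0.015, "az": -0.046, "claw": -1},
{"x": 0.01, "y": -0.066, "z": 0.012, "ax": 0.032, "ay": 0.031, "az": -0.091, "claw": -1},
{"x": 0.015, "y": -0.099, "z": 0.016, "ax": 0.049, "ay": 0.048, "az": -0.136, "claw": -1},
{"x": 0.019, "y": -0.133, "z": 0.019, "ax": 0.066, "ay": 0.065, "az": -0.181, "claw": -1},
{"x": 0.023, "y": -0.168, "z": 0.021, "ax": 0.085, "ay": 0.082, "az
[... 1622 characters left out ...]
x": 0.103, "ay": 0.054, "az": -0.112, "claw": -1},
{"x": -0.042, "y": -0.17, "z": -0.068, "ax": 0.139, "ay": 0.071, "az": -0.148, "claw": -1},
{"x": -0.055, "y": -0.212, "z": -0.088, "ax": 0.177, "ay": 0.088, "az": -0.184, "claw": -1},

{"x": -0.015, "y": -0.042, "z": -0.022, "ax": 0.038, "ay": 0.016, "az": -0.035, "claw": -1},
{"x": -0.031, "y": -0.085, "z": -0.044, "ax": 0.077, "ay": 0.032, "az": -0.07, "claw": -1},
{"x": -0.048, "y": -0.126, "z": -0.069, "ax": 0.118, "ay": 0.048, "az": -0.105, "claw": -1},
{"x": -0.067, "y": -0.168, "z": -0.094, "ax": 0.159, "ay": 0.062, "az": -0.139, "claw": -1},
{"x": -0.087, "y": -0.209, "z": -0.121, "ax": 0.201, "ay": 0.077, "az": -0.172, "claw": -1},
```

Call:
play_rows([
  {"x": 0.007,"y": -0.031,"z": 0.011,"ax": 0.012,"ay": 0.013,"az": -0.047,"claw": -1},
  {"x": 0.014,"y": -0.061,"z": 0.022,"ax": 0.024,"ay": 0.027,"az": -0.095,"claw": -1},
  {"x": 0.02,"y": -0.093,"z": 0.031,"ax": 0.037,"ay": 0.041,"az": -0.141,"claw": -1},
  {"x": 0.026,"y": -0.124,"z": 0.039,"ax": 0.051,"ay": 0.056,"az": -0.188,"claw": -1},
  {"x": 0.032,"y": -0.157,"z": 0.047,"ax": 0.065,"ay": 0.071,"az": -0.234,"claw": -1},
])

```text
time: 4.4
ee_pos: [529.7, -18.1, 218.8]
tcp_rot: [-2.485, -1.097, -0.507]
wrist_force: [0.6, 0.1, -0.8]
grip_width: 49.9
gripper_force: 30.0
```

Call:
play_rows([
  {"x": 0.005,"y": -0.033,"z": 0.006,"ax": 0.015,"ay": 0.015,"az": -0.046,"claw": -1},
  {"x": 0.01,"y": -0.066,"z": 0.012,"ax": 0.032,"ay": 0.031,"az": -0.091,"claw": -1},
  {"x": 0.015,"y": -0.099,"z": 0.016,"ax": 0.049,"ay": 0.048,"az": -0.136,"claw": -1},
  {"x": 0.019,"y": -0.133,"z": 0.019,"ax": 0.066,"ay": 0.065,"az": -0.181,"claw": -1},
  {"x": 0.023,"y": -0.168,"z": 0.021,"ax": 0.085,"ay": 0.082,"az": -0.225,"claw": -1},
])

```text
time: 4.82
ee_pos: [535.5, -60.2, 223.8]
tcp_rot: [-2.564, -0.377, -0.481]
wrist_force: [0.2, -0.6, -1.5]
grip_width: 49.3
gripper_force: 30.0
```

Call:
play_rows([
  {"x": 0.003,"y": -0.035,"z": 0.001,"ax": 0.02,"ay": 0.017,"az": -0.044,"claw": -1},
  {"x": 0.006,"y": -0.071,"z": 0.002,"ax": 0.04,"ay": 0.035,"az": -0.088,"claw": -1},
  {"x": 0.008,"y": -0.107,"z": 0.001,"ax": 0.061,"ay": 0.053,"az": -0.131,"claw": -1},
  {"x": 0.009,"y": -0.144,"z": -0.001,"ax": 0.083,"ay": 0.071,"az": -0.174,"claw": -1},
  {"x": 0.01,"y": -0.181,"z": -0.004,"ax": 0.106,"ay": 0.09,"az": -0.216,"claw": -1},
])

```text
time: 5.23
ee_pos: [538.0, -105.6, 222.7]
tcp_rot: [-2.441, 0.315, -0.405]
wrist_force: [0.3, 0.8, -1.8]
grip_width: 50.0
gripper_force: 30.0
```

Call:
play_rows([
  {"x": 0,"y": -0.038,"z": -0.004,"ax": 0.024,"ay": 0.018,"az": -0.042,"claw": -1},
  {"x": 0,"y": -0.076,"z": -0.009,"ax": 0.049,"ay": 0.037,"az": -0.084,"claw": -1},
  {"x": -0.001,"y": -0.115,"z": -0.015,"ax": 0.075,"ay": 0.056,"az": -0.125,"claw": -1},
  {"x": -0.003,"y": -0.155,"z": -0.022,"ax": 0.101,"ay": 0.075,"az": -0.166,"claw": -1},
  {"x": -0.006,"y": -0.195,"z": -0.03,"ax": 0.129,"ay": 0.094,"az": -0.206,"claw": -1},
])

```text
time: 5.65
ee_pos: [536.6, -154.5, 215.1]
tcp_rot: [-2.141, 0.928, -0.28]
wrist_force: [-0.5, -0.2, -1.7]
grip_width: 50.0
gripper_force: 30.0
```

Call:
play_rows([
  {"x": -0.004,"y": -0.04,"z": -0.009,"ax": 0.029,"ay": 0.019,"az": -0.04,"claw": -1},
  {"x": -0.008,"y": -0.081,"z": -0.02,"ax": 0.058,"ay": 0.038,"az": -0.08,"claw": -1},
  {"x": -0.014,"y": -0.123,"z": -0.031,"ax": 0.089,"ay": 0.056,"az": -0.119,"claw": -1},
  {"x": -0.02,"y": -0.164,"z": -0.044,"ax": 0.12,"ay": 0.075,"az": -0.157,"claw": -1},
  {"x": -0.028,"y": -0.206,"z": -0.058,"ax": 0.153,"ay": 0.094,"az": -0.195,"claw": -1},
])

```text
time: 6.07
ee_pos: [529.6, -206.1, 200.4]
tcp_rot: [-1.695, 1.424, -0.109]
wrist_force: [-0.2, 0.2, -2.3]
grip_width: 50.0
gripper_force: 30.0
```

Call:
play_rows([
  {"x": -0.009,"y": -0.042,"z": -0.015,"ax": 0.033,"ay": 0.018,"az": -0.038,"claw": -1},
  {"x": -0.019,"y": -0.085,"z": -0.031,"ax": 0.068,"ay": 0.036,"az": -0.075,"claw": -1},
  {"x": -0.03,"y": -0.127,"z": -0.049,"ax": 0.103,"ay": 0.054,"az": -0.112,"claw": -1},
  {"x": -0.042,"y": -0.17,"z": -0.068,"ax": 0.139,"ay": 0.071,"az": -0.148,"claw": -1},
  {"x": -0.055,"y": -0.212,"z": -0.088,"ax": 0.177,"ay": 0.088,"az": -0.184,"claw": -1},
])

```text
time: 6.48
ee_pos: [515.8, -259.3, 178.3]
tcp_rot: [-1.141, 1.773, 0.097]
wrist_force: [0.9, 0.4, -2.7]
grip_width: 50.0
gripper_force: 30.0
```

Call:
play_rows([
  {"x": -0.015,"y": -0.042,"z": -0.022,"ax": 0.038,"ay": 0.016,"az": -0.035,"claw": -1},
  {"x": -0.031,"y": -0.085,"z": -0.044,"ax": 0.077,"ay": 0.032,"az": -0.07,"claw": -1},
  {"x": -0.048,"y": -0.126,"z": -0.069,"ax": 0.118,"ay": 0.048,"az": -0.105,"claw": -1},
  {"x": -0.067,"y": -0.168,"z": -0.094,"ax": 0.159,"ay": 0.062,"az": -0.139,"claw": -1},
  {"x": -0.087,"y": -0.209,"z": -0.121,"ax": 0.201,"ay": 0.077,"az": -0.172,"claw": -1},
])

```text
time: 6.9
ee_pos: [494.0, -311.6, 147.8]
tcp_rot: [-0.516, 1.955, 0.335]
wrist_force: [-0.7, 0.3, -1.5]
grip_width: 50.0
gripper_force: 30.0
```

```bash
python3 - <<'E'
from plan import *
p,R=cmd(); s=r.state(); go(p,R); print(s['joints'].round(2))
a=r.capture('side');save(a,'s2.png');b=r.capture('wrist');save(b,'w2.png');c=r.capture('scene')
V=[]
o=pick(a,'sleeve',[483,-317,140],False); print(o and o['extent'])
for n,pp in (('side',a),('scene',c)):
  for q,z in (('plate',0),): print(n,[(round(k['p'],2),onz(pp,k['uv'],z)[:2].round(1)) for k in r.place_of(pp,q)])
x=np.vstack([a['color'][230:420,200:480],c['color'][130:320,30:310]])
cv2.imwrite('pics/c2.png',cv2.resize(np.hstack([a['color'][200:410,200:480],c['color'][120:330,30:310]])[:,:,::-1],None,fx=1.4,fy=1.4))
E
```

```text
t 6.9 [-1.274  0.815  1.856  1.174  1.282  2.055] [ 494.  -311.6  147.8] 50.0348541629338 [-0.7  0.3 -1.5]
Rerr 2.2388016169968653e-16
[ 2.748e+02  4.000e-01  5.861e+02  3.915e+02 -1.130e+02  3.054e+02
  1.110e+02] [-0.29  0.07  0.13  0.11 -0.05 -0.05  0.11 -0.05 -0.05  0.11 -0.05 -0.05
 -0.03  0.06  0.01  0.5   0.01  3.12 -0.77 -2.26  1.51  0.02]
t6.90 xyz [0.    0.004 0.005] a [-0.002 -0.001  0.002] mm 1.6 deg 0.4
[-1.27  0.82  1.86  1.17  1.28  2.05]
[313.7, 290.8, 27.4, 37.8]
side []
scene [(0.94, array([ 489.3, -316.6]))]
```

View pics/c2.png

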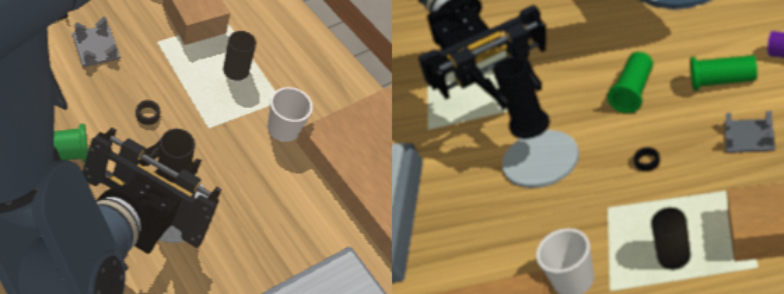

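Call:
play_rows([
  {"x": 0,"y": 0,"z": -0.06,"ax": 0,"ay": 0,"az": 0,"claw": -1},
  {"x": 0,"y": 0,"z": -0.12,"ax": 0,"ay": 0,"az": 0,"claw": -1},
  {"x": 0,"y": 0,"z": -0.18,"ax": 0,"ay": 0,"az": 0,"claw": -1},
  {"x": 0,"y": 0,"z": -0.24,"ax": 0,"ay": 0,"az": 0,"claw": -1},
  {"x": 0,"y": 0,"z": -0.24,"ax": 0,"ay": 0,"az": 0,"claw": -1},
])

```text
time: 7.62
ee_pos: [494.4, -309.8, 87.4]
tcp_rot: [-0.524, 1.953, 0.335]
wrist_force: [-0.2, 0.1, -1.8]
grip_width: 49.8
gripper_force: 30.0
```

Call:
play_rows([
  {"x": 0,"y": 0,"z": -0.004,"ax": 0,"ay": 0,"az": 0,"claw": -1},
  {"x": 0,"y": 0,"z": -0.009,"ax": 0,"ay": 0,"az": 0,"claw": -1},
  {"x": 0,"y": 0,"z": -0.014,"ax": 0,"ay": 0,"az": 0,"claw": -1},
  {"x": 0,"y": 0,"z": -0.02,"ax": 0,"ay": 0,"az": 0,"claw": -1},
  {"x": 0,"y": 0,"z": -0.02,"ax": 0,"ay": 0,"az": 0,"claw": -1},
])

```text
time: 8.03
ee_pos: [494.3, -310.9, 84.4]
tcp_rot: [-0.524, 1.952, 0.332]
wrist_force: [0.3, -0.1, -2.1]
grip_width: 49.5
gripper_force: 30.0
```

Call:
play_rows([
  {"x": 0,"y": 0,"z": -0.003,"ax": 0,"ay": 0,"az": 0,"claw": -1},
  {"x": 0,"y": 0,"z": -0.006,"ax": 0,"ay": 0,"az": 0,"claw": -1},
  {"x": 0,"y": 0,"z": -0.009,"ax": 0,"ay": 0,"az": 0,"claw": -1},
  {"x": 0,"y": 0,"z": -0.012,"ax": 0,"ay": 0,"az": 0,"claw": -1},
  {"x": 0,"y": 0,"z": -0.012,"ax": 0,"ay": 0,"az": 0,"claw": -1},
])

```text
time: 8.45
ee_pos: [494.2, -310.7, 80.9]
tcp_rot: [-0.522, 1.952, 0.333]
wrist_force: [0.3, -0.3, -1.8]
grip_width: 49.8
gripper_force: 30.0
```

Call:
play_rows([
  {"x": 0,"y": 0,"z": -0.002,"ax": 0,"ay": 0,"az": 0,"claw": -1},
  {"x": 0,"y": 0,"z": -0.004,"ax": 0,"ay": 0,"az": 0,"claw": -1},
  {"x": 0,"y": 0,"z": -0.006,"ax": 0,"ay": 0,"az": 0,"claw": -1},
  {"x": 0,"y": 0,"z": -0.008,"ax": 0,"ay": 0,"az": 0,"claw": -1},
  {"x": 0,"y": 0,"z": -0.008,"ax": 0,"ay": 0,"az": 0,"claw": -1},
])

```text
time: 8.87
ee_pos: [494.5, -310.7, 80.3]
tcp_rot: [-0.522, 1.949, 0.333]
wrist_force: [-1.8, -1.0, 4.5]
grip_width: 49.6
gripper_force: 30.0
```

Call:
play_rows([
  {"x": 0,"y": 0,"z": -0.002,"ax": 0,"ay": 0,"az": 0,"claw": -1},
  {"x": 0,"y": 0,"z": -0.004,"ax": 0,"ay": 0,"az": 0,"claw": -1},
  {"x": 0,"y": 0,"z": -0.004,"ax": 0,"ay": 0,"az": 0,"claw": -1},
])

```text
time: 9.12
ee_pos: [494.6, -310.7, 80.3]
tcp_rot: [-0.521, 1.947, 0.333]
wrist_force: [-2.9, -2.4, 8.7]
grip_width: 50.0
gripper_force: 30.0
```

Call:
play_rows([
  {"x": 0,"y": 0,"z": 0,"ax": 0,"ay": 0,"az": 0,"claw": 0.6},
  {"x": 0,"y": 0,"z": 0,"ax": 0,"ay": 0,"az": 0,"claw": 0.6},
  {"x": 0,"y": 0,"z": 0,"ax": 0,"ay": 0,"az": 0,"claw": 0.6},
  {"x": 0,"y": 0,"z": 0,"ax": 0,"ay": 0,"az": 0,"claw": 0.6},
  {"x": 0,"y": 0,"z": 0,"ax": 0,"ay": 0,"az": 0,"claw": 0.6},
])

```text
time: 9.53
ee_pos: [494.2, -310.5, 77.8]
tcp_rot: [-0.523, 1.952, 0.333]
wrist_force: [-0.3, 0.5, -0.2]
grip_width: 68.4
gripper_force: 0.0
```

Call:
play_rows([
  {"x": 0,"y": 0,"z": 0,"ax": 0,"ay": 0,"az": 0,"claw": 0.6},
  {"x": 0,"y": 0,"z": 0,"ax": 0,"ay": 0,"az": 0,"claw": 0.6},
  {"x": 0,"y": 0,"z": 0,"ax": 0,"ay": 0,"az": 0,"claw": 0.6},
  {"x": 0,"y": 0,"z": 0,"ax": 0,"ay": 0,"az": 0,"claw": 0.6},
  {"x": 0,"y": 0,"z": 0,"ax": 0,"ay": 0,"az": 0,"claw": 0.6},
])

```text
time: 9.95
ee_pos: [494.2, -310.7, 78.0]
tcp_rot: [-0.523, 1.952, 0.333]
wrist_force: [-0.4, -1.1, 0.2]
grip_width: 69.2
gripper_force: 0.0
```

```bash
python3 - <<'E'
from plan import *
p,R=cmd(); p[2]=78.1; save_cmd(p,R); go(p,R)
c=r.capture('scene');w=r.capture('wrist');save(w,'w3.png')
cv2.imwrite('pics/c3.png',cv2.resize(np.hstack([c['color'][100:310,30:280],w['color'][::2,::2]])[:,:,::-1],None,fx=1.45,fy=1.45))
E
```

```text
t 9.95 [-1.273  0.955  1.845  1.212  1.236  1.924] [ 494.2 -310.7   78. ] 69.1696747386687 [-0.4 -1.1  0.2]
Rerr 3.960035930666926e-16
[ 2.746e+02  3.000e-01  5.864e+02  3.915e+02 -1.130e+02  3.055e+02
  1.110e+02] [-0.28  0.06  0.12  0.1  -0.05 -0.05  0.1  -0.05 -0.05  0.1  -0.05 -0.05
 -0.   -0.01 -0.02 -0.02  0.05  0.03  0.49  0.01  3.13 -0.77 -2.26  1.51
  0.02]
t9.95 xyz [-0.001  0.     0.   ] a [-0.     0.001  0.   ] mm 0.3 deg 0.1
```

View pics/c3.png

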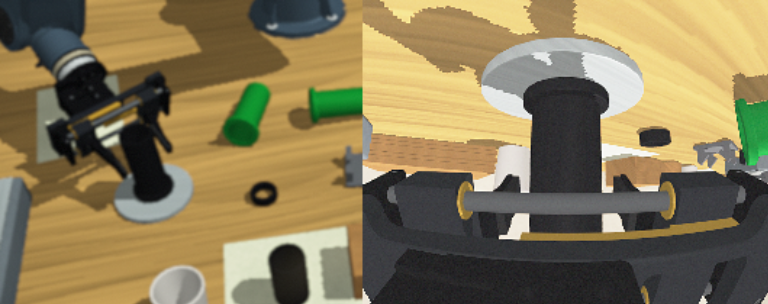

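Call:
play_rows([
  {"x": 0,"y": 0,"z": 0,"ax": 0,"ay": 0,"az": 0,"claw": -1},
  {"x": 0,"y": 0,"z": 0,"ax": 0,"ay": 0,"az": 0,"claw": -1},
  {"x": 0,"y": 0,"z": 0,"ax": 0,"ay": 0,"az": 0,"claw": -1},
  {"x": 0,"y": 0,"z": 0,"ax": 0,"ay": 0,"az": 0,"claw": -1},
  {"x": 0,"y": 0,"z": 0,"ax": 0,"ay": 0,"az": 0,"claw": -1},
])

```text
time: 10.47
ee_pos: [494.3, -310.9, 78.1]
tcp_rot: [-0.522, 1.952, 0.332]
wrist_force: [0.5, -0.2, -0.1]
grip_width: 50.2
gripper_force: 30.0
```

Call:
play_rows([
  {"x": 0,"y": 0,"z": 0,"ax": 0,"ay": 0,"az": 0,"claw": -1},
  {"x": 0,"y": 0,"z": 0,"ax": 0,"ay": 0,"az": 0,"claw": -1},
  {"x": 0,"y": 0,"z": 0,"ax": 0,"ay": 0,"az": 0,"claw": -1},
  {"x": 0,"y": 0,"z": 0,"ax": 0,"ay": 0,"az": 0,"claw": -1},
  {"x": 0,"y": 0,"z": 0,"ax": 0,"ay": 0,"az": 0,"claw": -1},
])

```text
time: 10.88
ee_pos: [494.3, -310.9, 78.1]
tcp_rot: [-0.523, 1.952, 0.332]
wrist_force: [1.3, -0.3, -0.1]
grip_width: 49.9
gripper_force: 30.0
```

```bash
python3 - <<'E'
from plan import *
p,R=cmd(); R2=RU(np.radians(150)); t2=R2.apply([0,0,1])
E=np.array([526,300,0])+14*t2; E[2]=200
plan([(p+[0,0,112],R),([580,-20,205],RU(np.radians(135))),(E,R2)],dg=5)
c=r.capture('scene');save(c,'sc4.png')
cv2.imwrite('pics/c4.png',cv2.resize(c['color'][145:225,340:440][:,:,::-1],None,fx=7,fy=7,interpolation=cv2.INTER_NEAREST))
E
```

```text
t 10.8833 [-1.273  0.955  1.844  1.213  1.236  1.924] [ 494.3 -310.9   78.1] 49.94082715965346 [ 1.3 -0.3 -0.1]
Rerr 3.68807269888147e-16
[ 2.746e+02  3.000e-01  5.864e+02  3.915e+02 -1.130e+02  3.055e+02
  1.110e+02] [-0.28  0.06  0.12  0.1  -0.05 -0.04  0.1  -0.05 -0.04  0.1  -0.05 -0.04
  0.01 -0.03 -0.03 -0.01  0.03  0.02 -0.01  0.03  0.02  0.49  0.01  3.13
 -0.77 -2.26  1.51  0.02]
wp [-1.27  0.73  1.85  1.15  1.32  2.13]
wp [-0.77  0.66  2.04  1.39  1.17  2.05]
wp [-0.1   0.67  2.14  1.82  1.02  1.93]
{"x": 0, "y": 0, "z": 0.149, "ax": 0, "ay": 0, "az": 0, "claw": -1},
{"x": 0, "y": 0, "z": 0.299, "ax": 0, "ay": 0, "az": 0, "claw": -1},
{"x": 0, "y": 0, "z": 0.448, "ax": 0, "ay": 0, "az": 0, "claw": -1},
{"x": 0.043, "y": 0.145, "z": 0.455, "ax": 0, "ay": 0, "az": 0.016, "claw": -1},
{"x": 0.086, "y": 0.291, "z": 0.463, "ax": 0, "ay": -0, "az": 0.031, "claw": -1},

{"x": 0.043, "y": 0.145, "z": 0.007, "ax": -0, "ay": 0, "az": 0.016, "claw": -1},
{"x": 0.086, "y": 0.291, "z": 0.015, "ax": 0, "ay": -0, "az": 0.031, "claw": -1},
{"x": 0.129, "y": 0.436, "z": 0.022, "ax": -0, "ay":
[... 323 characters left out ...]
ay": 0, "az": 0.03, "claw": -1},
{"x": 0.001, "y": 0.44, "z": 0.003, "ax": 0, "ay": -0, "az": 0.043, "claw": -1},
{"x": -0.021, "y": 0.587, "z": 0.001, "ax": 0, "ay": -0, "az": 0.057, "claw": -1},
{"x": -0.042, "y": 0.734, "z": -0.001, "ax": 0, "ay": -0, "az": 0.071, "claw": -1},

{"x": -0.021, "y": 0.147, "z": -0.002, "ax": -0, "ay": 0, "az": 0.014, "claw": -1},
{"x": -0.042, "y": 0.294, "z": -0.004, "ax": 0, "ay": 0, "az": 0.028, "claw": -1},
{"x": -0.064, "y": 0.441, "z": -0.007, "ax": -0, "ay": 0, "az": 0.042, "claw": -1},
{"x": -0.085, "y": 0.588, "z": -0.009, "ax": -0, "ay": 0, "az": 0.056, "claw": -1},
{"x": -0.106, "y": 0.736, "z": -0.011, "ax": -0, "ay": 0, "az": 0.069, "claw": -1},
```

View pics/c4.png

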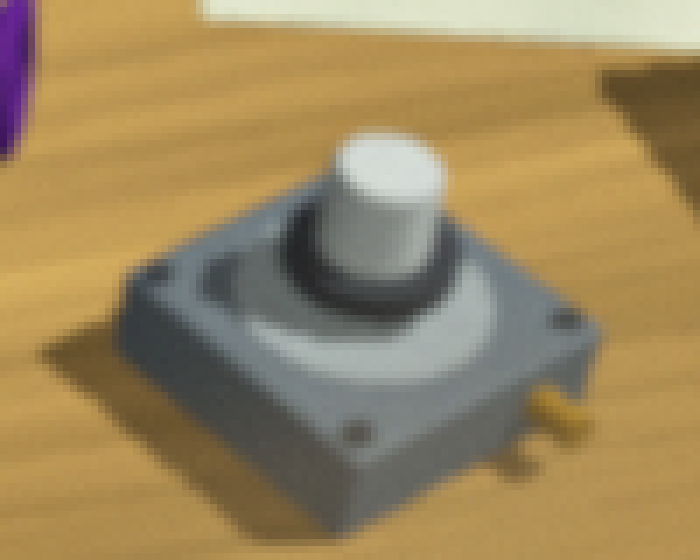

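Call:
play_rows([
  {"x": 0,"y": 0,"z": 0.149,"ax": 0,"ay": 0,"az": 0,"claw": -1},
  {"x": 0,"y": 0,"z": 0.299,"ax": 0,"ay": 0,"az": 0,"claw": -1},
  {"x": 0,"y": 0,"z": 0.448,"ax": 0,"ay": 0,"az": 0,"claw": -1},
  {"x": 0.043,"y": 0.145,"z": 0.455,"ax": 0,"ay": 0,"az": 0.016,"claw": -1},
  {"x": 0.086,"y": 0.291,"z": 0.463,"ax": 0,"ay": 0,"az": 0.031,"claw": -1},
])

```text
time: 11.35
ee_pos: [515.8, -240.1, 195.0]
tcp_rot: [-0.59, 1.939, 0.366]
wrist_force: [1.1, 0.6, -1.1]
grip_width: 50.2
gripper_force: 30.0
```

Call:
play_rows([
  {"x": 0.043,"y": 0.145,"z": 0.007,"ax": 0,"ay": 0,"az": 0.016,"claw": -1},
  {"x": 0.086,"y": 0.291,"z": 0.015,"ax": 0,"ay": 0,"az": 0.031,"claw": -1},
  {"x": 0.129,"y": 0.436,"z": 0.022,"ax": 0,"ay": 0,"az": 0.047,"claw": -1},
  {"x": 0.172,"y": 0.581,"z": 0.03,"ax": 0,"ay": 0,"az": 0.062,"claw": -1},
  {"x": 0.215,"y": 0.727,"z": 0.037,"ax": 0,"ay": 0,"az": 0.078,"claw": -1},
])

```text
time: 11.77
ee_pos: [569.2, -54.4, 202.5]
tcp_rot: [-0.749, 1.897, 0.478]
wrist_force: [0.9, -0.0, -2.2]
grip_width: 49.5
gripper_force: 30.0
```

Call:
play_rows([
  {"x": 0.043,"y": 0.145,"z": 0.007,"ax": 0,"ay": 0,"az": 0.016,"claw": -1},
  {"x": 0.022,"y": 0.292,"z": 0.005,"ax": 0,"ay": 0,"az": 0.03,"claw": -1},
  {"x": 0.001,"y": 0.44,"z": 0.003,"ax": 0,"ay": 0,"az": 0.043,"claw": -1},
  {"x": -0.021,"y": 0.587,"z": 0.001,"ax": 0,"ay": 0,"az": 0.057,"claw": -1},
  {"x": -0.042,"y": 0.734,"z": -0.001,"ax": 0,"ay": 0,"az": 0.071,"claw": -1},
])

```text
time: 12.18
ee_pos: [557.9, 129.1, 202.1]
tcp_rot: [-0.895, 1.849, 0.57]
wrist_force: [0.9, 0.7, -1.5]
grip_width: 49.7
gripper_force: 30.0
```

```bash
cat > m.py <<'E'
from plan import *
def spigot(c,guess,f=False,lo=None):
    # bright grey top face, z=95: fit by weighted centroid of the brightest blob near the guess
    g=c['color'].astype(int); u=proj(c,[guess[0],guess[1],95],f)
    return u
c=r.capture('scene');s=r.capture('side')
go(*cmd())
for n,p in (('scene',c),('side',s)):
    u=proj(p,[526,300,95]).astype(int); y0,x0=u[1]-12,u[0]-14
    im=cv2.cvtColor(p['color'],cv2.COLOR_RGB2GRAY)[y0:y0+24,x0:x0+28]; print(n,u,x0,y0); print('\n'.join(' '.join('%3d'%v for v in row) for row in im))
    print('port',[(round(k['p'],2),onz(p,k['uv'],40)[:2].round(1)) for k in r.place_of(p,'port')])
E
python3 m.py | tail -n +5
```

```text
-0.02  0.01  0.01 -0.03  0.04  0.05 -0.03  0.04  0.05  0.08 -0.06 -0.13
  0.49  0.    3.14 -0.77 -2.27  1.51  0.02]
t12.28 xyz [-0.089  0.709 -0.009] a [-0.001 -0.002  0.065] mm 178.7 deg 7.9
scene [393 169] 379 157
164 165 165 164 165 165 165 164 164 163 162 161 160 161 158 159 158 156 156 155 154 153 152 152 150 151 147 147
166 165 163 165 163 162 163 162 160 161 160 158 157 156 157 155 154 153 150 150 148 148 146 145 145 144 144 145
164 162 163 163 160 161 159 159 157 156 154 155 152 150 148 149 147 146 144 145 144 144 144 147 146 146 145 145
160 159 158 157 156 155 153 153 151 150 149 148 146 146 146 146 144 146 147 147 146 147 148 147 147 145 146 146
155 153 153 151 149 149 149 146 146 147 145 144 147 146 147 148 147 149 145 148 148 145 147 145 146 144 144 143
148 149 149 148 149 150 150 147 149 149 148 149 149 151 151 149 150 149 147 146 145 145 143 144 144 142 141 142
150 149 152 151 151 153 151 151 150 150 151 155 160 164 167 166 165 159 155 149 146 142 143 142 141 141 141 141
151 154 154 154 155 152 153 150 149 151 160 175 187 195 196 196 194 190 181 175 163 152 146 144 145 
[... 3890 characters left out ...]
4  54  52  50  53  51  52  52  52  52  51  49  43  43  43  43  45  42  44  45  46  47  49  49  50  49
 54  56  54  54  54  53  52  52  52  53  52  52  52  52  47  44  44  44  43  44  43  43  46  49  49  48  49  49
 54  54  54  55  55  53  52  51  52  52  51  51  51  51  49  45  43  44  44  44  43  45  44  46  49  49  50  48
 54  55  54  55  55  56  55  52  52  52  50  51  51  50  50  48  44  43  43  43  43  43  44  46  49  48  48  49
 53  55  54  55  55  55  53  51  52  51  50  51  50  52  50  48  45  44  44  43  43  43  44  47  48  49  49  48
 53  54  55  55  55  55  55  53  50  51  50  50  50  50  50  51  45  45  44  43  44  43  44  45  49  48  48  49
port [(0.42, array([ 704.2, -159.3]))]
```

```bash
cat > m2.py <<'E'
from plan import *
c=r.capture('scene'); g=cv2.cvtColor(c['color'],cv2.COLOR_RGB2GRAY); u=proj(c,[526,300,95]).astype(int)
for th in (185,200,212):
    m=np.zeros_like(g); m[u[1]-11:u[1]+11,u[0]-10:u[0]+16]=1; m=((g>th)&(m>0)).astype(np.uint8)
    M=cv2.moments(m,True); k=np.array([M['m10'],M['m01']])/M['m00']; print(th,M['m00'],k.round(2),onz(c,k,95)[:2].round(1))
    ref=np.array([525,300,95]); H=cv2.convexHull(np.array([proj(c,ref+[17*np.cos(a),17*np.sin(a),0]) for a in np.linspace(0,6.28,40)]).astype(np.float32)); print('model area',cv2.contourArea(H))
w=r.capture('wrist'); save(w,'w5.png'); print(proj(w,[525,300,95],True),proj(w,[525,300,62],True))
E
python3 m2.py | tail -n +6
```

```text
0.05 -0.04 -0.08  0.49  0.    3.15 -0.77 -2.28  1.51  0.02]
185 117.0 [395.9  168.57] [524.5 306. ]
model area 102.47394649800844
200 93.0 [395.68 168.45] [523.9 305.7]
model area 102.47394649800844
212 81.0 [395.68 168.48] [524.  305.7]
model area 102.47394649800844
[414.24903802 154.04512967] [410.23965846 124.63760881]
```

View pics/w5.png

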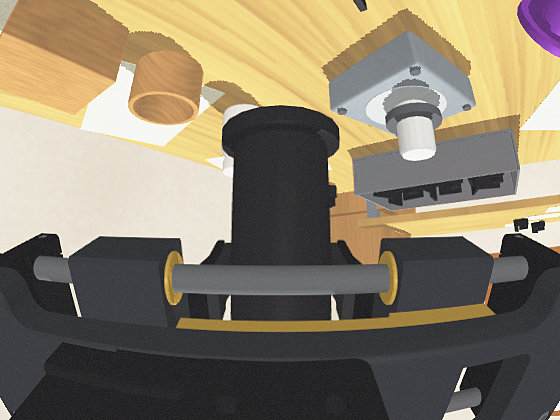

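```bash
python3 - <<'E' | tail -n +6
from plan import *
save_cmd([558.74,127.35,202.85],RU(np.radians(141.6))); go(*cmd())
R2=RU(np.radians(150)); t2=R2.apply([0,0,1]); E=np.array([524.2,305.8,0])+14*t2; E[2]=180
print(E); plan([(E,R2)],mm=37)
E
```

```text
0.03 -0.03 -0.06  0.03 -0.03 -0.06  0.49  0.    3.15 -0.77 -2.28  1.51
  0.02]
t12.48 xyz [-0.003  0.004  0.001] a [0.    0.001 0.001] mm 1.5 deg 0.2
[530.54513725 316.7901001  180.        ]
wp [-0.09  0.72  2.15  1.87  1.03  1.86]
{"x": -0.019, "y": 0.126, "z": -0.015, "ax": 0, "ay": 0, "az": 0.012, "claw": -1},
{"x": -0.038, "y": 0.253, "z": -0.03, "ax": 0, "ay": -0, "az": 0.023, "claw": -1},
{"x": -0.056, "y": 0.379, "z": -0.046, "ax": 0, "ay": -0, "az": 0.035, "claw": -1},
{"x": -0.075, "y": 0.505, "z": -0.061, "ax": 0, "ay": -0, "az": 0.047, "claw": -1},
{"x": -0.094, "y": 0.631, "z": -0.076, "ax": 0, "ay": -0, "az": 0.058, "claw": -1},

{"x": -0.019, "y": 0.126, "z": -0.015, "ax": 0, "ay": -0, "az": 0.012, "claw": -1},
```

Call:
play_rows([
  {"x": -0.023,"y": 0.152,"z": -0.006,"ax": 0,"ay": 0,"az": 0.014,"claw": -1},
  {"x": -0.045,"y": 0.303,"z": -0.02,"ax": 0,"ay": 0,"az": 0.028,"claw": -1},
  {"x": -0.068,"y": 0.455,"z": -0.04,"ax": 0,"ay": 0,"az": 0.042,"claw": -1},
  {"x": -0.09,"y": 0.606,"z": -0.07,"ax": 0,"ay": 0,"az": 0.056,"claw": -1},
  {"x": -0.113,"y": 0.758,"z": -0.091,"ax": 0,"ay": 0,"az": 0.07,"claw": -1},
])

```text
time: 12.9
ee_pos: [532.2, 316.1, 179.3]
tcp_rot: [-1.032, 1.794, 0.657]
wrist_force: [0.6, -0.1, -2.1]
grip_width: 49.8
gripper_force: 30.0
```

Call:
play_rows([
  {"x": 0,"y": 0,"z": 0,"ax": 0,"ay": 0,"az": 0,"claw": -1},
  {"x": 0,"y": 0,"z": 0,"ax": 0,"ay": 0,"az": 0,"claw": -1},
])

```text
time: 13.07
ee_pos: [530.4, 317.7, 179.5]
tcp_rot: [-1.036, 1.792, 0.66]
wrist_force: [0.4, -0.1, -2.5]
grip_width: 50.0
gripper_force: 30.0
```

```bash
python3 - <<'E' | tail -n +6
from plan import *
go(*cmd())
w=r.capture('wrist');c=r.capture('scene');save(w,'w6.png');save(c,'c6.png')
import pickle; pickle.dump((w,c,r.state()),open('v6.pkl','wb'))
for X in ([524.2,305.8,95],[524.2,305.8,62]): print(proj(w,X,True),proj(c,X))
a=w['color'][:300,130:430]; b=cv2.resize(c['color'][110:210,345:445],(300,300),interpolation=cv2.INTER_NEAREST)
cv2.imwrite('pics/m6.png',cv2.resize(np.hstack([a,b])[:,:,::-1],None,fx=1.33,fy=1.33))
E
```

```text
0.03 -0.03 -0.05  0.03 -0.03 -0.05  0.01 -0.01 -0.04  0.49  0.    3.15
 -0.77 -2.28  1.51  0.02]
t13.07 xyz [ 0.001 -0.004  0.002] a [-0.     0.    -0.001] mm 1.0 deg 0.1
[280.54928277 106.27771896] [395.75884987 168.51221673]
[280.59640078  60.26452859] [393.46516347 179.06280248]
```

View pics/m6.png

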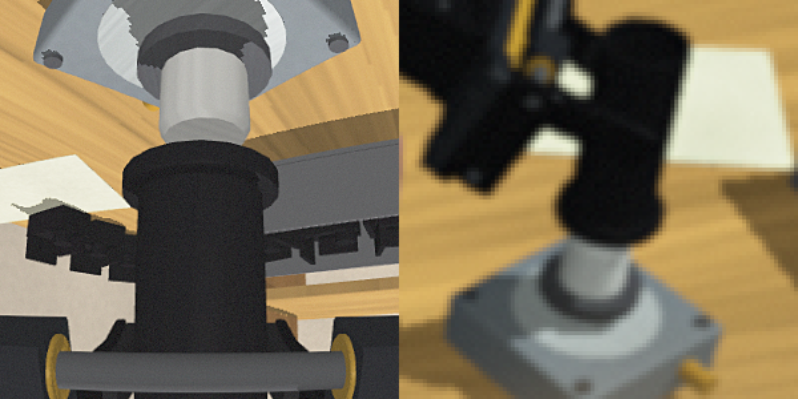

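```bash
python3 - <<'E'
import pickle; from h import *
w,c,s=pickle.load(open('v6.pkl','rb')); gw=cv2.cvtColor(w['color'],cv2.COLOR_RGB2GRAY); gc=cv2.cvtColor(c['color'],cv2.COLOR_RGB2GRAY)
def rows(g,rr,a,b):
    for y in rr: print(y,' '.join('%d'%v for v in g[y,a:b]))
print('W spigot from 245'); rows(gw,(60,75,90),245,322)
print('W flange L from 215, R from 325'); 
for y in (118,125,132): rows(gw,(y,),215,232); rows(gw,(y,),328,345)
print('W tube L226 R318'); 
for y in (170,200): rows(gw,(y,),224,242); rows(gw,(y,),320,338)
print('C sleeve from 380'); rows(gc,(140,150,158,162,166),378,418)
print('C spigot'); rows(gc,(174,178,181),378,412)
E
```

```text
W spigot from 245
60 102 106 105 101 96 105 137 156 165 163 168 173 174 174 174 174 169 176 180 183 182 185 187 185 189 188 185 182 185 186 189 189 190 191 191 194 189 186 187 187 184 182 185 181 187 184 187 186 190 182 183 184 184 178 182 181 181 179 178 181 177 176 176 171 172 167 161 159 156 157 158 112 101 105 112 107 108
75 146 151 150 148 145 147 155 158 168 169 171 171 175 177 175 175 174 177 182 182 186 187 187 183 183 183 183 185 185 187 187 189 190 191 195 187 185 187 186 186 182 182 186 185 180 180 186 184 182 186 186 183 184 183 181 180 177 183 180 179 179 177 176 174 167 167 165 162 157 157 149 150 150 168 176 178 183
90 174 172 172 175 161 149 160 161 164 167 167 168 178 174 176 172 175 175 175 174 179 183 183 171 162 153 135 138 137 143 145 142 145 141 143 143 139 139 137 138 141 138 137 141 142 140 142 142 140 140 139 134 142 146 172 175 175 170 170 171 169 170 168 163 161 162 155 158 154 154 152 149 135 156 163 168 176
W flange L from 215, R from 325
118 172 168 175 175 177 179 185 180 180 180 182 180 184 191 145 54 10
118 41 30 33 62 89 112 108 106 111 113 110 107 1
[... 920 characters left out ...]
149 149 149 150 148 148
162 152 152 153 152 146 115 66 23 13 12 9 11 11 12 14 14 10 11 12 13 13 14 16 15 15 16 15 16 16 16 15 19 42 85 126 146 151 152 153 156
166 155 155 153 154 153 147 126 89 50 23 14 11 13 15 15 14 15 14 18 17 14 13 15 17 15 20 17 20 21 19 22 37 81 132 160 165 164 164 164 164
C spigot
174 132 129 125 118 98 75 61 73 92 108 114 121 126 132 137 138 141 144 145 145 142 144 152 165 169 168 168 167 169 166 165 165 163 164
178 141 126 91 56 43 45 57 84 105 116 123 127 130 136 136 136 138 140 145 150 160 171 176 159 121 89 94 116 135 145 155 163 165 166
181 105 89 62 44 42 41 47 67 91 114 125 131 134 136 137 139 141 146 154 163 173 173 160 124 91 77 81 99 124 133 132 131 134 142
```

```bash
python3 - <<'E'
import pickle; from h import *
w,c,s=pickle.load(open('v6.pkl','rb'))
def ext(p,solids,rows,fish):
    im=np.zeros((4200,5600),np.uint8)
    for S in solids:
        q=np.array([proj(p,X,fish) for X in S]); cv2.fillConvexPoly(im,cv2.convexHull(((q+.5)*160).astype(np.int32)),1,shift=4)
    for y in rows:
        k=np.where(im[int((y+.5)*10)])[0]; print(y,(k.min()/10-.5).round(1),(k.max()/10-.4).round(1),'c',((k.min()+k.max())/20-.45).round(2)) if len(k) else print(y,'-')
ee=s['ee_pos']; t=Rt.from_rotvec(s['tcp_rot']).apply([0,0,1]); o=ee-14*t; o[2]=ee[2]-68.1; print(o)
print('W sleeve');ext(w,cyl(o,[0,0,1],SL),(125,132,170),True)
print('C sleeve');ext(c,cyl(o,[0,0,1],SL),(140,150,158,162,166),False)
sp=cyl(np.array([524.2,305.8,40]),[0,0,1],[(0,51,19.5)])
print('W sp');ext(w,sp,(60,90),True);print('C sp');ext(c,sp,(178,181),False)
for n,p in (('w',w),('c',c)): print(n,'camx',np.array(p['R'])[0].round(3),'camz',np.array(p['R'])[2].round(3))
J=lambda p,f,X:np.array([(proj(p,np.array(X)+d,f)-proj(p,X,f)) for d in ([1,0,0],[0,1,0],[0,0,1])]).round(2).tolist()
print(J(w,True,[524,306,75]),J(c,False,[524,306,75]))
E
```

```text
[525.66086222 304.34541829 111.85080573]
W sleeve
125 218.7 334.7 c 276.7
132 217.6 336.3 c 276.95
170 229.4 324.0 c 276.7
C sleeve
140 390.2 413.6 c 401.9
150 388.2 411.3 c 399.75
158 383.6 410.1 c 396.85
162 382.9 411.4 c 397.15
166 384.3 410.6 c 397.45
W sp
60 248.5 312.7 c 280.6
90 246.7 314.4 c 280.55
C sp
178 385.3 402.3 c 393.8
181 384.7 401.6 c 393.15
w camx [-0.866  0.5   -0.001] camz [ 0.492  0.852 -0.182]
c camx [ 0.243  0.97  -0.012] camz [-0.692  0.165 -0.703]
[[-1.47, 0.46], [0.84, 0.8], [-0.0, 1.37]] [[0.17, 0.26], [0.38, -0.07], [0.07, -0.32]]
```

Call:
play_rows([
  {"x": -0.005,"y": 0.002,"z": -0.02,"ax": 0,"ay": 0,"az": 0,"claw": -1},
  {"x": -0.005,"y": 0.002,"z": -0.04,"ax": 0,"ay": 0,"az": 0,"claw": -1},
  {"x": -0.005,"y": 0.002,"z": -0.055,"ax": 0,"ay": 0,"az": 0,"claw": -1},
  {"x": -0.005,"y": 0.002,"z": -0.055,"ax": 0,"ay": 0,"az": 0,"claw": -1},
  {"x": -0.005,"y": 0.002,"z": -0.055,"ax": 0,"ay": 0,"az": 0,"claw": -1},
])

```text
time: 13.58
ee_pos: [529.8, 316.5, 165.8]
tcp_rot: [-1.032, 1.793, 0.659]
wrist_force: [0.4, -0.1, -2.6]
grip_width: 49.9
gripper_force: 30.0
```

Call:
play_rows([
  {"x": 0,"y": 0,"z": -0.006,"ax": 0,"ay": 0,"az": 0,"claw": -1},
  {"x": 0,"y": 0,"z": -0.012,"ax": 0,"ay": 0,"az": 0,"claw": -1},
  {"x": 0,"y": 0,"z": -0.018,"ax": 0,"ay": 0,"az": 0,"claw": -1},
  {"x": 0,"y": 0,"z": -0.024,"ax": 0,"ay": 0,"az": 0,"claw": -1},
  {"x": 0,"y": 0,"z": -0.024,"ax": 0,"ay": 0,"az": 0,"claw": -1},
])

```text
time: 14.0
ee_pos: [529.4, 317.4, 160.0]
tcp_rot: [-1.034, 1.792, 0.66]
wrist_force: [-0.0, 0.0, -2.1]
grip_width: 49.8
gripper_force: 30.0
```

Call:
play_rows([
  {"x": 0,"y": 0,"z": -0.01,"ax": 0,"ay": 0,"az": 0,"claw": -1},
  {"x": 0,"y": 0,"z": -0.02,"ax": 0,"ay": 0,"az": 0,"claw": -1},
  {"x": 0,"y": 0,"z": -0.03,"ax": 0,"ay": 0,"az": 0,"claw": -1},
  {"x": 0,"y": 0,"z": -0.04,"ax": 0,"ay": 0,"az": 0,"claw": -1},
  {"x": 0,"y": 0,"z": -0.04,"ax": 0,"ay": 0,"az": 0,"claw": -1},
])

```text
time: 14.42
ee_pos: [529.4, 317.2, 149.6]
tcp_rot: [-1.034, 1.793, 0.66]
wrist_force: [-0.7, 0.3, -2.3]
grip_width: 49.9
gripper_force: 30.0
```

Call:
play_rows([
  {"x": 0,"y": 0,"z": -0.018,"ax": 0,"ay": 0,"az": 0,"claw": -1},
  {"x": 0,"y": 0,"z": -0.036,"ax": 0,"ay": 0,"az": 0,"claw": -1},
  {"x": 0,"y": 0,"z": -0.054,"ax": 0,"ay": 0,"az": 0,"claw": -1},
  {"x": 0,"y": 0,"z": -0.07,"ax": 0,"ay": 0,"az": 0,"claw": -1},
  {"x": 0,"y": 0,"z": -0.07,"ax": 0,"ay": 0,"az": 0,"claw": -1},
])

```text
time: 14.83
ee_pos: [529.4, 317.1, 131.6]
tcp_rot: [-1.034, 1.794, 0.66]
wrist_force: [-0.6, -1.0, -2.1]
grip_width: 49.5
gripper_force: 30.0
```

Call:
play_rows([
  {"x": 0,"y": 0,"z": -0.008,"ax": 0,"ay": 0,"az": 0,"claw": -1},
  {"x": 0,"y": 0,"z": -0.016,"ax": 0,"ay": 0,"az": 0,"claw": -1},
  {"x": 0,"y": 0,"z": -0.024,"ax": 0,"ay": 0,"az": 0,"claw": -1},
  {"x": 0,"y": 0,"z": -0.032,"ax": 0,"ay": 0,"az": 0,"claw": -1},
  {"x": 0,"y": 0,"z": -0.032,"ax": 0,"ay": 0,"az": 0,"claw": -1},
])

```text
time: 15.25
ee_pos: [529.6, 317.8, 127.1]
tcp_rot: [-1.031, 1.786, 0.662]
wrist_force: [-3.0, -2.8, 6.6]
grip_width: 49.8
gripper_force: 30.0
```

Call:
play_rows([
  {"x": 0,"y": 0,"z": -0.006,"ax": 0,"ay": 0,"az": 0,"claw": -1},
  {"x": 0,"y": 0,"z": -0.012,"ax": 0,"ay": 0,"az": 0,"claw": -1},
  {"x": 0,"y": 0,"z": -0.018,"ax": 0,"ay": 0,"az": 0,"claw": -1},
  {"x": 0,"y": 0,"z": -0.024,"ax": 0,"ay": 0,"az": 0,"claw": -1},
  {"x": 0,"y": 0,"z": -0.024,"ax": 0,"ay": 0,"az": 0,"claw": -1},
])

```text
time: 15.67
ee_pos: [529.6, 318.0, 122.2]
tcp_rot: [-1.03, 1.784, 0.662]
wrist_force: [-4.6, -4.0, 10.8]
grip_width: 50.3
gripper_force: 30.0
```

Call:
play_rows([
  {"x": 0,"y": 0,"z": -0.004,"ax": 0,"ay": 0,"az": 0,"claw": -1},
  {"x": 0,"y": 0,"z": -0.008,"ax": 0,"ay": 0,"az": 0,"claw": -1},
  {"x": 0,"y": 0,"z": -0.012,"ax": 0,"ay": 0,"az": 0,"claw": -1},
  {"x": 0,"y": 0,"z": -0.012,"ax": 0,"ay": 0,"az": 0,"claw": -1},
])

```text
time: 16.0
ee_pos: [529.6, 318.1, 119.5]
tcp_rot: [-1.03, 1.784, 0.662]
wrist_force: [-5.0, -4.5, 12.1]
grip_width: 49.8
gripper_force: 30.0
```

Call:
play_rows([
  {"x": 0,"y": 0,"z": -0.004,"ax": 0,"ay": 0,"az": 0,"claw": -1},
  {"x": 0,"y": 0,"z": -0.008,"ax": 0,"ay": 0,"az": 0,"claw": -1},
  {"x": 0,"y": 0,"z": -0.012,"ax": 0,"ay": 0,"az": 0,"claw": -1},
  {"x": 0,"y": 0,"z": -0.016,"ax": 0,"ay": 0,"az": 0,"claw": -1},
  {"x": 0,"y": 0,"z": -0.016,"ax": 0,"ay": 0,"az": 0,"claw": -1},
])

```text
time: 16.42
ee_pos: [529.8, 318.3, 118.1]
tcp_rot: [-1.026, 1.778, 0.664]
wrist_force: [-8.4, -9.8, 21.4]
grip_width: 49.7
gripper_force: 30.0
```

Call:
play_rows([
  {"x": 0,"y": 0,"z": 0.01,"ax": 0,"ay": 0,"az": 0,"claw": -1},
  {"x": 0,"y": 0,"z": 0.02,"ax": 0,"ay": 0,"az": 0,"claw": -1},
  {"x": 0,"y": 0,"z": 0.022,"ax": 0,"ay": 0,"az": 0,"claw": 0.7},
  {"x": 0,"y": 0,"z": 0.022,"ax": 0,"ay": 0,"az": 0,"claw": 0.7},
  {"x": 0,"y": 0,"z": 0.022,"ax": 0,"ay": 0,"az": 0,"claw": 0.7},
])

```text
time: 16.83
ee_pos: [530.0, 317.3, 117.3]
tcp_rot: [-1.034, 1.791, 0.659]
wrist_force: [0.3, 0.3, -0.8]
grip_width: 62.3
gripper_force: 0.0
```

Call:
play_rows([
  {"x": 0,"y": 0,"z": 0,"ax": 0,"ay": 0,"az": 0,"claw": 0.7},
  {"x": 0,"y": 0,"z": 0,"ax": 0,"ay": 0,"az": 0,"claw": 0.7},
  {"x": 0,"y": 0,"z": 0,"ax": 0,"ay": 0,"az": 0,"claw": 0.7},
  {"x": 0,"y": 0,"z": 0,"ax": 0,"ay": 0,"az": 0,"claw": 0.7},
  {"x": 0,"y": 0,"z": 0,"ax": 0,"ay": 0,"az": 0,"claw": 0.7},
])

```text
time: 17.25
ee_pos: [529.5, 317.3, 117.2]
tcp_rot: [-1.034, 1.792, 0.66]
wrist_force: [-0.2, 0.6, 0.5]
grip_width: 73.9
gripper_force: 0.0
```

```bash
python3 - <<'E'
from h import *
t=Rt.from_rotvec(r.state()['tcp_rot']).apply([0,0,1]); print(t.round(3), r.state()['joints'].round(2))
E
```

```text
[ 0.454  0.785 -0.421] [-0.09  0.88  2.15  1.96  1.09  1.68]
```

Retreat along −t by 100 mm (−45, −78.5, +42 mm).

Call:
play_rows([
  {"x": -0.036,"y": -0.063,"z": 0.034,"ax": 0,"ay": 0,"az": 0,"claw": 0.7},
  {"x": -0.072,"y": -0.126,"z": 0.068,"ax": 0,"ay": 0,"az": 0,"claw": 0.7},
  {"x": -0.108,"y": -0.19,"z": 0.1,"ax": 0,"ay": 0,"az": 0,"claw": 0.7},
  {"x": -0.145,"y": -0.252,"z": 0.135,"ax": 0,"ay": 0,"az": 0,"claw": 0.7},
  {"x": -0.182,"y": -0.314,"z": 0.17,"ax": 0,"ay": 0,"az": 0,"claw": 0.7},
])

```text
time: 17.67
ee_pos: [483.5, 238.3, 160.1]
tcp_rot: [-1.034, 1.792, 0.66]
wrist_force: [0.7, -0.2, 0.1]
grip_width: 74.3
gripper_force: 0.0
```

Call:
play_rows([
  {"x": 0,"y": 0,"z": 0,"ax": 0,"ay": 0,"az": 0,"claw": 0.7},
  {"x": 0,"y": 0,"z": 0,"ax": 0,"ay": 0,"az": 0,"claw": 0.7},
  {"x": 0,"y": 0,"z": 0,"ax": 0,"ay": 0,"az": 0,"claw": 0.7},
  {"x": 0,"y": 0,"z": 0,"ax": 0,"ay": 0,"az": 0,"claw": 0.7},
])

```text
time: 18.0
ee_pos: [484.2, 239.3, 159.5]
tcp_rot: [-1.035, 1.791, 0.66]
wrist_force: [0.5, -0.6, -0.5]
grip_width: 74.1
gripper_force: 0.0
```

```bash
python3 - <<'E'
from h import *
c=r.capture('scene');w=r.capture('wrist');s=r.state(); print(s['time'],s['wrist_force'].round(1))
for z in (10,0): 
    H=proj(c,[522.9,306.4,40+z]); print(H)
cv2.imwrite('pics/f.png',np.hstack([cv2.resize(c['color'][100:220,335:455],(400,400)),cv2.resize(w['color'],(400,300))[:,:,:].repeat(1,0) if 0 else cv2.copyMakeBorder(cv2.resize(w['color'],(400,300)),0,100,0,0,cv2.BORDER_CONSTANT)])[:,:,::-1])
E
```

```text
18.1 [-0.2 -0.2  0.6]
[392.66148283 182.40934788]
[391.99664442 185.46973669]
```

View pics/f.png

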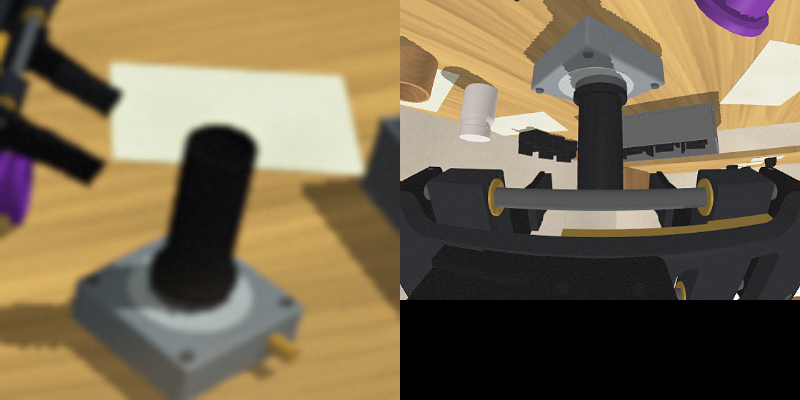

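```bash
python3 - <<'E'
from h import *
c=r.capture('scene');w=r.capture('wrist')
V=[]
for p,f in ((c,False),(w,True)):
    o=pick(p,'sleeve',[523,306,100],f); print(o and (o['p'],o['extent']))
    m=o['mask'].copy(); V.append((p,m,f))
for z in (46,50,53,56,62): print(z,[max(round(iou(V[0][0],cyl(np.array([522.9+dx,306.4+dy,z]),[0,0,1],SL),V[0][1],False),3) for dx in (-2,0,2) for dy in (-2,0,2))],
 'top row/col scene',proj(c,[522.9,306.4,z+120]).round(1), 'W flange row',proj(w,[522.9,306.4,z],True).round(1))
g=cv2.cvtColor(c['color'],cv2.COLOR_RGB2GRAY); print('scene col 401',list(enumerate(g[130:200,401],130))[:18]); 
g=cv2.cvtColor(w['color'],cv2.COLOR_RGB2GRAY); print([ (y,int(g[y,281])) for y in range(92,150,1)])
def ext(p,z,f):
    ys=[proj(p,X,f)[1] for S in cyl(np.array([522.9,306.4,z]),[0,0,1],SL) for X in S]; return min(ys),max(ys)
for z in (47,50,53,56): print(z,'scene rows',ext(c,z,False),'wrist rows',ext(w,z,True))
E
```

```text
(0.65, [377.9, 138.5, 37.1, 52.1])
(0.81, [241.8, 113.5, 75.6, 154.5])
46 [np.float64(0.887)] top row/col scene [401.  143.8] W flange row [280.8 128.1]
50 [np.float64(0.88)] top row/col scene [401.4 142.4] W flange row [280.8 132.4]
53 [np.float64(0.873)] top row/col scene [401.6 141.3] W flange row [280.8 135.6]
56 [np.float64(0.858)] top row/col scene [401.8 140.2] W flange row [280.8 138.8]
62 [np.float64(0.789)] top row/col scene [402.3 138. ] W flange row [280.8 145.3]
scene col 401 [(130, np.uint8(229)), (131, np.uint8(228)), (132, np.uint8(230)), (133, np.uint8(230)), (134, np.uint8(232)), (135, np.uint8(233)), (136, np.uint8(210)), (137, np.uint8(130)), (138, np.uint8(40)), (139, np.uint8(7)), (140, np.uint8(13)), (141, np.uint8(12)), (142, np.uint8(13)), (143, np.uint8(14)), (144, np.uint8(13)), (145, np.uint8(13)), (146, np.uint8(11)), (147, np.uint8(14))]
[(92, 93), (93, 87), (94, 146), (95, 140), (96, 117), (97, 120), (98, 120), (99, 115), (100, 119), (101, 120), (102, 119), (103, 124), (104, 90), (105, 75), (106, 80), (107, 81), (108, 80), (109, 88), (110, 80), (111, 83
[... 333 characters left out ...]
(142, 35), (143, 45), (144, 39), (145, 44), (146, 40), (147, 42), (148, 35), (149, 35)]
47 scene rows (np.float64(136.9897449250905), np.float64(192.0826649712898)) wrist rows (np.float64(111.65671657336699), np.float64(273.5052942734664))
50 scene rows (np.float64(135.91231443708662), np.float64(191.15805019120225)) wrist rows (np.float64(115.09904648267886), np.float64(277.77379036291654))
53 scene rows (np.float64(134.83044390672774), np.float64(190.2297816517899)) wrist rows (np.float64(118.57982617064131), np.float64(282.0401227816242))
56 scene rows (np.float64(133.74410583152465), np.float64(189.29783765257764)) wrist rows (np.float64(122.09889251995742), np.float64(286.302826163009))
```

```bash
python3 -c "
from station import r
print(r.sign_off())"
```

```text
the job is handed in; nothing more can be done
None
```

The sleeve stood alone on the checking plate, and was then pushed wide end down onto the spigot until the collar reached the box and released. The last pictures put its wide end about 10 mm above the box top. I handed the job in at about 18 s; the hand-in gave no verdict.

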